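# Pack reagent jars in a lab case with a folding lid stay and lock it

## Robot

A 6-joint arm with a two-finger parallel gripper is mounted at the origin on a cart in front of the work surface, level with it; the furniture and walls round the work are solid. World frame = base frame: x ahead of the robot, y to its left, z up, the work surface at z = 0. Lengths are in m, angles in rad, forces in N, time in s.
With the tool pointing down it reaches from about 0.3 to 0.875 m from the base axis. Payload 4.2 kg.
Tool frame: the origin (TCP) lies midway between the tips of the shut fingers; the grasp point (between the pads) lies 19 mm behind it; z points along the fingers, y is the line along which they close (so a half turn about z gives the same grasp; the last joint's range is limited). The gripper opens to 85 mm and grips with 20 to 120 N. Pads are 22 mm wide; open, the fingers measure 114 mm over their backs; the gripper's body (76 mm by 85 mm) begins 54 mm behind the grasp point. The pads swing forward as they close: fully open they stand 13 mm farther back than shut.
Start: joints at [1.275, 0.32, 1.565, -0, 1.257, -0.02], TCP at [0.157, 0.553, 0.231] pointing down, gripper open.
Joint ranges: [-3.11, 3.11], [-0.84, 2.01], [0.21, 2.61], [-1.34, 4.49], [0.05, 2.63], [-2.56, 2.56]. Speed limits (rad/s): [2.57, 2.57, 3.14, 3.14, 3.14, 3.14].

## Interface

Orientations are given as a unit quaternion [x, y, z, w].
In Python, from rig import arm, imaging gives the robot as it stands.
- The arm moves only by the shell command python3 -m handwheel 'ROWS'. ROWS is a JSON object of lists of equal length, an entry for each row: "travel": the shift along the tool's x, y, z scaled (see below), a list of three; "angular": the turn, a rotation vector about the tool's x, y, z scaled (see below), a list of three; "grip": the gripper's target within -1 to 1 (fully open at 1, half-way at 0, shut at -1). A call has 1 to 12 rows; each row is the pose to reach, as a shift and turn from the pose commanded when the call began, along the tool's axes at that moment; what a row does not reach only later rows make up. The controller multiplies each number of a shift by 0.1 m and each number of a turn by pi/2 rad. A row lasts 1/12 s, in which the tool goes at most 41.7 mm and 7.16 degrees, less where a joint would pass 70% of its speed; a pose out of reach is approached as far as the arm can. A call with a number of a shift or a turn outside -1 to 1 is refused whole. A call with a gripper value outside its range is refused whole. The fingers move at their own pace and stop on an object; the grip force is fixed at half the most. Time passes only in rows, so rows that repeat a pose let the fingers close. It gives the time, the measured TCP pose, the force, the opening and the grip force at its end, in the units of the state.
- arm.state(): the state, without advancing time (a new reading comes with each control period).
- imaging.grab_frame(name): name is "scene" or "top" or "wrist"; returns (picture, depth): 384x512x3 uint8, red, green, blue; 384x512 float32, m along the optical axis (not along the pixel's ray), 0 where there is no reading.
- imaging.camera_info(name): a dict with "fov_y" (degrees; the focal length in pixels is half the picture's height over the tangent of half this angle, whatever the lens; pixels are square), "cx", "cy" (the principal point, pixels), "xyz" and "orientation" of the camera in the world. Camera axes: x right, y down, z forward; pixel columns grow to the right and rows downward; lengths in m; the calibration is good to about 2 mm. A picture is of the moment at which its call begins: read the wrist's pose just before it. camera_info takes no time and is no camera call; for the wrist camera it gives the pose at the moment of the call.
- arm.hand_in(): hands the job in; it is judged then, once.
The state is a dict: "clock": time; "joint_positions": joint angles; "joint_vel": joint speeds; "joint_torque": joint torques, N m; "eef_pos": TCP position; "tcp_rot": TCP orientation; "wrist_force": force on the tool from outside, world axes, zero at the start; "wrist_torque": the same for the moment, N m; "opening": finger opening in m; "grasp_force": force on a finger pad.
Only numpy, scipy, OpenCV 4.12 (cv2) and the standard library are available. Lean on these libraries where they do the work, as an engineer would, in place of code of your own. Each camera call takes 0.05 s, during which the arm holds its last target. There are 200 camera calls.

## Task

Pack all the squat brown screw-cap jars into the carrying case: raise its lid past the point where the folding stay locks and let it rest on the locked stay, then stand every jar upright in a pocket inside. When all are in, lift the lid slightly off its lock, fold the stay's knee by its black knob and lower the lid fully shut, then turn the round lock collar so that its tab points straight across onto the lid. Do not disturb the timer and the petri dish.

Things in the scene. Friction and masses are not known exactly. Their poses are not given: they have to be found in the camera images.
- case: Fixed grey carrying case, 120 (x) by 200 (y) by 118 mm high when shut. Origin under its centre on the bench, z up; front (handle, collar) at -x, lid hinged along the rear, stay on the +y side. Its lower part has its rim 70 mm above the bench and inside a dark insert, top 58 mm up, with three jar pockets 60 (x) by 60 (y) mm at y = -64, 0, 64 mm, x = -14 mm, their floor 40 mm above the bench.
- lid_hinge (a point): Middle of the lid's hinge line, at [60, 0, 70] mm in the case's frame; the line runs along the case's y.
- lid (a joint): Lid angle in rad: 0 shut, grows as its front rises. Friction holds it wherever it is left (3 to 4 N at the handle move it). Greatest angle 1.62, where the stay is straight; on the locked stay it rests at about 1.53. The lid is a hollow shell 48 mm high, 0.35 kg; open, it stands behind the hinge line and the handle bar, 235 mm above the bench, is its top.
- lid_handle (a point): Middle of the round handle bar (10 mm thick, 66 mm free length, along the case's y), 45 mm out from the lid's front face. Shut: at [-105, 30, 104] mm in the case's frame, that is 165 mm before and 34 mm above the hinge line; it turns about that line with the lid and is on top of the open lid.
- stay_knee (a joint): Knee angle of the two-link folding stay in rad, tied to the lid: 0 lid shut (folded), 2.29 stay straight (lid 1.62), 2.74 locked at its stop, over centre (lid 1.53). As the lid is raised to 1.62 a light spring carries the knee past 2.29; when the lid is then moved down by 0.1 rad the knee goes to its stop, locked: the lid can go no lower.
- knee_knob (a point): Middle of the black knob at the stay's knee, 16 mm in diameter, 34 mm long along the case's y, 133 mm out on the +y side. To unlock: lift the lid to 1.62 (it stays; knee then 2.3 to 2.5), push the knob down and rearward (under 15 N) until the knee reads under 1.9; if let go above 2.05 the spring takes it back. Then the lid can be lowered and the stay folds along.
- stay_pivot (a point): Point on the axis of the stay's fixed lower pivot, level with the knob's middle: [-55, 133, 80] mm in the case's frame (in the air; the pivot is on the wall). The knob moves on a circle of 77 mm radius about it in the case's x-z plane: locked, 67 mm rearward and 38 mm above it; straight, 74 rearward and 22 above; folded enough (knee 1.8), 77 rearward and 4 above.
- collar (a joint): Angle of the captive lock collar about its upright post, rad, counter-clockwise from above. 0: its tab points along the case's -y, clear of the lid. 1.57: the tab points along the case's +x, squarely over the lid: the locked mark. Turns from -0.15 to 1.9 and stays where left (friction 0.06 N m). With the tab over it the lid cannot open.
- collar_grip (a point): Point on the collar's axis at the height to grip it, at [-110, -62, 152] mm in the case's frame. The collar is a ribbed metal ring 44 mm in diameter, 132 to 162 mm above the bench; a post cap 26 mm wide shows on top, 168 mm high. Under the ring lies its flat tab, 20 mm wide, reaching 75 mm from the axis, 122 to 128 mm above the bench.
- jar_1: Squat brown glass jar with a pale label band and a black screw cap of the same width: 50 mm in diameter, 62 mm high (the cap from 44 mm up), 0.1 to 0.23 kg, heavy at its base. Origin at the centre of its underside, z up. Stands on the bench; may be absent.
- jar_2: Squat brown glass jar with a pale label band and a black screw cap of the same width: 50 mm in diameter, 62 mm high (the cap from 44 mm up), 0.1 to 0.23 kg, heavy at its base. Origin at the centre of its underside, z up. Stands on the bench; may be absent.
- jar_3: Squat brown glass jar with a pale label band and a black screw cap of the same width: 50 mm in diameter, 62 mm high (the cap from 44 mm up), 0.1 to 0.23 kg, heavy at its base. Origin at the centre of its underside, z up. Stands on the bench; may be absent.
- block_heater: Fixed blue heating block with a clear cover, not used here but near the jars: about 216 (along its x) by 200 (along its y) by 137 mm high; origin under its middle, front face (with the dial) towards its -x. Keep the hand clear of it.
- timer: Bystander: white lab timer lying on the bench, 58 by 66 by 18 mm; origin under its centre.
- petri: Bystander: round petri dish, 61 mm in diameter, 14 mm high; origin under its centre.

How it is judged:
On the way, in this order (a step that is already met when the one before it is completed fails the run):
1. the lid is raised past its lock point and rests on the locked stay (knee at least 2.64) (value of joint stay_knee above 2.64 rad and value of joint lid above 1.4 rad), for 0.3 s.
2. every jar stands upright in the case, released, the lid still up (x of jar_1 in the frame of case between -0.055 and 0.055 m and y of jar_1 in the frame of case between -0.09 and 0.09 m and z of jar_1 in the frame of case between 0.03 and 0.052 m and angle between each of jar_1, jar_2, jar_3's own z axis and vertical below 0.35 rad and x of jar_2 in the frame of case between -0.055 and 0.055 m and y of jar_2 in the frame of case between -0.09 and 0.09 m and z of jar_2 in the frame of case between 0.03 and 0.052 m and x of jar_3 in the frame of case between -0.055 and 0.055 m and y of jar_3 in the frame of case between -0.09 and 0.09 m and z of jar_3 in the frame of case between 0.03 and 0.052 m and value of joint lid above 1.4 rad and contact force between each of jar_1, jar_2, jar_3 and the fingers below 0.3 N), for 0.3 s.
3. the knee is folded back through straight (under 2.0) (value of joint stay_knee below 2 rad), for 0.2 s.
4. the lid is fully shut (within 0.04 rad), the jars inside (value of joint lid below 0.04 rad and x of jar_1 in the frame of case between -0.055 and 0.055 m and y of jar_1 in the frame of case between -0.09 and 0.09 m and z of jar_1 in the frame of case between 0.03 and 0.052 m and angle between each of jar_1, jar_2, jar_3's own z axis and vertical below 0.35 rad and x of jar_2 in the frame of case between -0.055 and 0.055 m and y of jar_2 in the frame of case between -0.09 and 0.09 m and z of jar_2 in the frame of case between 0.03 and 0.052 m and x of jar_3 in the frame of case between -0.055 and 0.055 m and y of jar_3 in the frame of case between -0.09 and 0.09 m and z of jar_3 in the frame of case between 0.03 and 0.052 m), for 0.2 s.
At the end, for the whole second after the job is handed in: Every jar stands upright (within 0.35 rad) on the floor of the case, inside its walls; the lid is shut (within 0.04 rad) and the collar is at its locked mark, 1.57 within 0.15 rad (all of step 4 and value of joint collar between 1.42 and 1.72 rad); the robot touches nothing.
It fails at once if the timer is pushed more than 30 mm (distance of timer from where it was at the start of the episode above 0.03 m).
It fails at once if the petri dish is pushed more than 30 mm (distance of petri from where it was at the start of the episode above 0.03 m).
Of jar_1, jar_2, jar_3 only 2 to 3 are there at a start; the rules pass over those that are not, and their reading is None.
At some moment in a run one of jar_1, jar_2, jar_3 may be knocked a few centimetres aside while the robot is not near it.
It also fails if it takes over 200 s, if anything falls off the work surface, if the arm or the gripper's body presses on something with over 40 N, if the wrist force passes 120 N, or if a joint passes its speed limit or range.

## Working session

There is one attempt and no reset: what is moved stays moved. The work goes in short steps, Python scripts to look and compute and a shell command to move; the robot and the scene stay as the last step left them, time stands still between calls to the robot, and variables do not carry over. Pictures are saved under pics/ and viewed, at most 15 in all, crops included, and the job is handed in when it is done.

```bash
ls; mkdir -p pics; cat > h.py <<'E'
import numpy as np, cv2
from rig import arm, imaging
from scipy.spatial.transform import Rotation as R
def cam(n):
    i=imaging.camera_info(n); f=192/np.tan(np.radians(i['fov_y'])/2)
    return i,f,R.from_quat(i['orientation']).as_matrix(),np.array(i['xyz'])
def grab(n):
    c=cam(n); p,d=imaging.grab_frame(n); return p,d,c
def cloud(d,c):
    i,f,M,t=c; v,u=np.mgrid[:384,:512]
    P=np.stack([(u-i['cx'])/f*d,(v-i['cy'])/f*d,d],-1); return P@M.T+t
def ray(u,v,z,c):
    i,f,M,t=c; r=M@np.array([(u-i['cx'])/f,(v-i['cy'])/f,1]); return t+r*(z-t[2])/r[2]
def proj(p,c):
    i,f,M,t=c; q=M.T@(np.array(p)-t); return q[:2]/q[2]*f+[i['cx'],i['cy']]
def save(n,p): cv2.imwrite('pics/'+n+'.png',cv2.cvtColor(p,cv2.COLOR_RGB2BGR))
E
python3 - <<'E'
from h import *
a,d,c=grab('top');b,d2,c2=grab('scene')
np.savez('s.npz',a=a,d=d,b=b,d2=d2)
save('both',cv2.resize(np.vstack([a,b]),(800//1,1200))[:600]);save('top',a);save('scene',b)
print(c[0],c2[0]); print(arm.state())
E
```

```text
pics
{'fov_y': 44.6524750556702, 'cx': 264.832479476515, 'cy': 196.57784517370945, 'xyz': array([0.21191853, 0.18463132, 1.23804161]), 'orientation': array([ 0.73088201, -0.67513455,  0.0680071 , -0.0733475 ])} {'fov_y': 47.38829226746419, 'cx': 255.30229066132787, 'cy': 191.63484522768422, 'xyz': array([-0.12691659, -0.36617649,  0.80174413]), 'orientation': array([ 0.84064142, -0.3554565 ,  0.15794741, -0.37686244])}
{'clock': 0.1, 'joint_positions': array([ 1.27495878e+00,  3.20253000e-01,  1.56555145e+00,  1.91537790e-05,
        1.25741744e+00, -2.00212236e-02]), 'joint_vel': array([-0.00110131, -0.00192294, -0.00514888, -0.00068431, -0.00024175,
        0.00068453]), 'joint_torque': array([ 1.47786781e-03, -4.16407442e+01, -2.34701407e+01,  4.42103101e-05,
        4.95901899e-03,  2.46958626e-05]), 'eef_pos': array([0.15647201, 0.5528565 , 0.23055413]), 'tcp_rot': array([ 1.37474325e-01,  9.90504996e-01, -8.03048074e-04, -1.37112764e-04]), 'wrist_force': array([-0.01505016, -0.37794569,  0.38724707]), 'wrist_torque': array([-0.02442369,  0.01319344,  0.0046088 ]), 'grasp_force': 0.0, 'opening': 0.08532477730185395}
```

View pics/top.png

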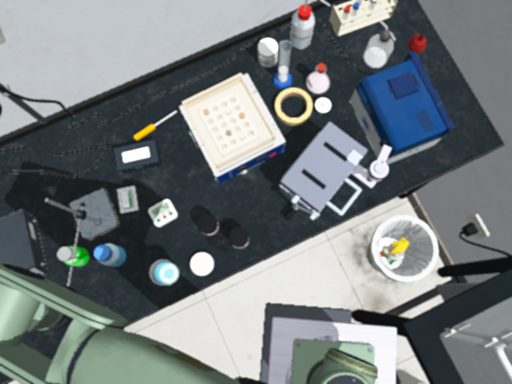

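View pics/scene.png

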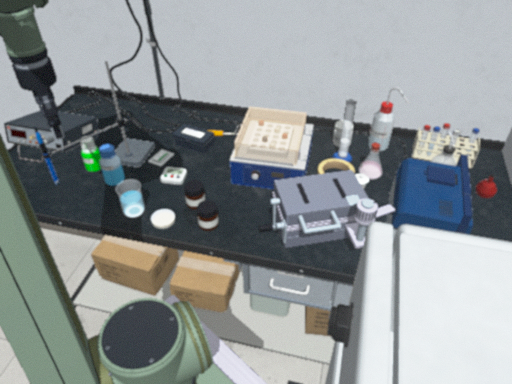

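Top view: two dark jars at about (205,222) and (237,238), petri at (202,264), timer at (163,211); the case is around (325,170), with its handle at (345,195), collar at (378,168) and knob at (288,212). The scene view shows two jars with black caps at (195,190) and (207,214).

```bash
python3 - <<'E'
from h import *
s=np.load('s.npz');c=cam('top');P=cloud(s['d'],c);a=s['a'];z=P[...,2]
box=np.zeros((384,512),bool);box[110:225,270:395]=1
m=box&(abs(z-0.118)<.006)
n,l,st,ce=cv2.connectedComponentsWithStats(m.astype(np.uint8))
k=1+np.argmax(st[1:,4]);q=P[l==k][:,:2].astype(np.float32)
r=cv2.minAreaRect(q*1000);print('lid',r,st[k]);print(cv2.boxPoints(r))
t=box&(z>.157)&(z<.18);print('collar',P[t].mean(0),t.sum(),P[t][:,:2].min(0),P[t][:,:2].max(0))
g=cv2.cvtColor(a,cv2.COLOR_RGB2HSV)
for nm,(x0,y0,x1,y1),zz in [('j1',(188,200,222,238),.062),('j2',(224,215,256,252),.062)]:
    mm=np.zeros_like(box);mm[y0:y1,x0:x1]=1;mm&=(abs(z-zz)<.007)
    print(nm,P[mm].mean(0),mm.sum(),np.ptp(P[mm],axis=0))
for nm,(u,v),zz in [('petri',(202,264),.014),('timer',(163,211),.018),('collarpx',(380,169),.168)]: print(nm,ray(u,v,zz,c))
hm=box&(abs(z-.104)<.008);hm[:175]=0
np.set_printoptions(precision=3,suppress=True)
for p in [(345,195),(352,187),(335,212),(356,203),(345,208)]:print(p,P[p[1],p[0]])
print('knobs',P[205:220,282:296].reshape(-1,3)[P[205:220,282:296].reshape(-1,3)[:,2]>.05].mean(0))
big=cv2.resize(a[100:280,140:400],(780,540),interpolation=cv2.INTER_CUBIC);save('crop',big)
E
```

```text
lid ((530.5147094726562, 62.683135986328125), (122.08897399902344, 201.54554748535156), 55.8155632019043) [ 281  122   87   89 3787]
[[412.85376  68.80516]
 [579.5789  -44.43495]
 [648.17566  56.56111]
 [481.4505  169.80122]]
collar [ 0.51833154 -0.06196713  0.16353282] 266 [ 0.49688067 -0.08317074] [ 0.54068594 -0.04035907]
j1 [0.37033599 0.34624648 0.06158478] 299 [0.04743559 0.04856962 0.01186987]
j2 [0.34271823 0.2628917  0.06135263] 302 [0.04955479 0.04886543 0.01239691]
petri [0.2688717  0.35228393 0.014     ]
timer [0.39881659 0.46931098 0.018     ]
collarpx [ 0.51648433 -0.06469763  0.168     ]
(345, 195) [ 0.484 -0.012 -0.001]
(352, 187) [ 0.508 -0.03  -0.001]
(335, 212) [0.435 0.013 0.001]
(356, 203) [ 0.465 -0.043 -0.002]
(345, 208) [0.428 0.004 0.109]
knobs [0.346 0.149 0.528]
```

View pics/crop.png

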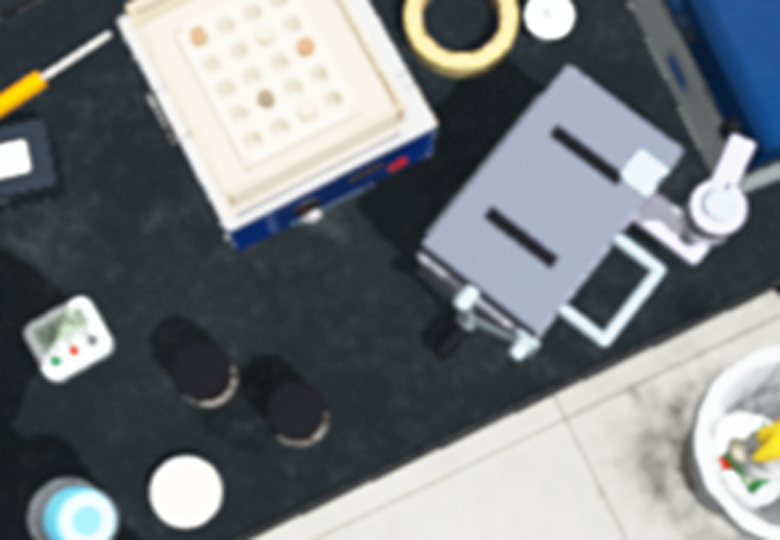

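```bash
cat >> h.py <<'E'
O=np.array([.5300,.0630]); YAW=np.radians(55.8); CX=np.array([np.cos(YAW),np.sin(YAW)]); CY=np.array([-CX[1],CX[0]])
def w(x,y,z): return np.r_[O+CX*x+CY*y,z]           # case -> world (m)
def k(p): q=np.array(p[:2])-O; return np.array([q@CX,q@CY,p[2]])*1000   # world -> case (mm)
def st(tgt=None,deg=None):
    s=arm.state(); M=R.from_quat(s['tcp_rot']); print('t %.1f'%s['clock'],'case mm',k(s['eef_pos']).round(1),'toolz',M.as_matrix()[:,2].round(3),'yheading %.1f'%np.degrees(np.arctan2(*M.as_matrix()[1::-1,1])),'F',s['wrist_force'].round(1),'open %.4f g %.1f'%(s['opening'],s['grasp_force']),'q',s['joint_positions'].round(2))
    if tgt is not None: print('units',(M.inv().apply(np.array(tgt)-s['eef_pos'])/.1).round(3))
E
python3 -m handwheel '{"travel":[[0,0,0],[0,0,0],[0,0,0]],"angular":[[0,0,0.204],[0,0,0.204],[0,0,0.204]],"grip":[1,0,-0.3]}'
python3 -m handwheel '{"travel":[[-0.94,-0.6,0],[-0.94,-0.6,0],[-0.94,-0.6,0]],"angular":[[0,0,0],[0,0,0],[0,0,0]],"grip":[-0.3,-0.3,-0.3]}'
python3 -m handwheel '{"travel":[[-0.94,-0.6,0],[-0.94,-0.6,0],[-0.94,-0.6,0]],"angular":[[0,0,0],[0,0,0],[0,0,0]],"grip":[-0.3,-0.3,-0.3]}'
python3 -m handwheel '{"travel":[[-0.94,-0.6,0],[-0.94,-0.6,0],[-0.94,-0.6,0]],"angular":[[0,0,0],[0,0,0],[0,0,0]],"grip":[-0.3,-0.3,-0.3]}'
python3 -m handwheel '{"travel":[[-0.94,-0.6,0],[-0.94,-0.6,0],[-0.94,-0.6,0]],"angular":[[0,0,0],[0,0,0],[0,0,0]],"grip":[-0.3,-0.3,-0.3]}'
python3 -m handwheel '{"travel":[[-0.94,-0.6,0],[-0.94,-0.6,0],[-0.94,-0.6,0]],"angular":[[0,0,0],[0,0,0],[0,0,0]],"grip":[-0.3,-0.3,-0.3]}'
python3 -c "
from h import *
a,d,c=grab('wrist');save('w1',a);st(w(-.105,.03,.2));print(c[0],c[2])
P=cloud(d,c);z=P[...,2]
q=np.stack([(P[...,:2]-O)@CX,(P[...,:2]-O)@CY,z],-1)*1000
m=(abs(q[...,2]-109)<6)&(q[...,0]<-95)&(q[...,0]>-125)&(q[...,1]>-35)
print('bar',q[m].mean(0),np.ptp(q[m],axis=0),m.sum())
m=(abs(q[...,2]-118)<4)&(q[...,0]>-90)
print('lid',q[m].min(0),q[m].max(0))
m=(q[...,2]>155);print('collar',q[m].mean(0),m.sum())
"
```

```text
clock: 0.35
eef_pos: [0.1565, 0.553, 0.2308]
tcp_rot: [0.296, 0.955, -0.001, 0.0]
wrist_force: [-0.2, -0.1, 0.3]
opening: 0.0635
grasp_force: 0.0
clock: 0.6
eef_pos: [0.2008, 0.4479, 0.2305]
tcp_rot: [0.293, 0.956, -0.002, 0.0]
wrist_force: [-0.6, -0.5, 0.1]
opening: 0.03
grasp_force: 0.0
clock: 0.85
eef_pos: [0.2449, 0.3452, 0.2309]
tcp_rot: [0.294, 0.956, -0.001, 0.0]
wrist_force: [0.3, -0.4, -1.3]
opening: 0.03
grasp_force: 0.0
clock: 1.1
eef_pos: [0.2889, 0.243, 0.2311]
tcp_rot: [0.294, 0.956, -0.001, 0.0]
wrist_force: [0.8, 0.2, -0.1]
opening: 0.0295
grasp_force: 0.0
clock: 1.35
eef_pos: [0.3331, 0.1408, 0.2312]
tcp_rot: [0.294, 0.956, -0.0, 0.0]
wrist_force: [-0.3, -0.2, 0.7]
opening: 0.0299
grasp_force: 0.0
clock: 1.6
eef_pos: [0.3775, 0.0383, 0.2313]
tcp_rot: [0.294, 0.956, -0.0, 0.0]
wrist_force: [0.5, 0.6, 0.2]
opening: 0.0297
grasp_force: 0.0
t 1.6 case mm [-107.5  109.   231.3] toolz [ 0.002 -0.004 -1.   ] yheading 55.6 F [ 2.9 -0.5  0.1] open 0.0298 g 0.0 q [ 0.07  0.01  1.95 -0.    1.18 -0.9 ]
units [-0.789  0.028  0.316]
{'fov_y': 71.58348002480946, 'cx': 256.80956338202816, 'cy': 189.96466167991557, 'xyz': array([0.31966245, 0.0788736 , 0.37496955]), 'orientation': array([0.8752126 , 0.46285537, 0.06572902, 0.12428799])} [[ 5.62889204e-01  7.93855048e-01  2.30108467e-01]
 [ 8.26532361e-01 -5.40634806e-01 -1.56710763e-01]
 [-9.83600249e-07  2.78402891e-01 -9.60464383e-01]]
bar [-104.39225601   33.53545921  108.87677552] [15.36641579 85.33834878  7.58680526] 667
lid [-61.76377339 -98.92943623 114.00318408] [162.92165177 100.0648822  121.9988588 ]
collar [-105.31531309  123.14130506  309.9855908 ] 46597
```

View pics/w1.png

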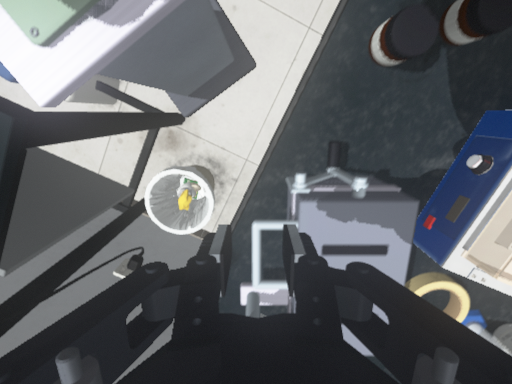

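The wrist view shows the handle bar at column ~257, between the open fingers (columns ~225 and 290). I can slide over it and descend.

```bash

python3 -m handwheel '{"travel":[[-0.78,0.03,0],[-0.78,0.03,0],[-0.78,0.03,0.7],[-0.78,0.03,0.7],[-0.78,0.03,0.7]],"angular":[[0,0,0],[0,0,0],[0,0,0],[0,0,0],[0,0,0]],"grip":[-0.3,-0.3,-0.3,-0.3,-0.3]}'
python3 -m handwheel '{"travel":[[0,0,0.74],[0,0,0.74],[0,0,0.74],[0,0,0.74]],"angular":[[0,0,0],[0,0,0],[0,0,0],[0,0,0]],"grip":[-0.3,-0.3,-0.3,-0.3]}'
python3 -m handwheel '{"travel":[[0,0,0],[0,0,0],[0,0,0],[0,0,0]],"angular":[[0,0,0],[0,0,0],[0,0,0],[0,0,0]],"grip":[-1,-1,-1,-1]}'
python3 -c "
from h import *
st()
t0=.203;r=168.5
prev=0
for th in [.2,.4,.6,.8,1.0,1.2,1.4,1.55,1.63]:
  f=lambda t:np.array([-r*np.cos(t+t0),r*np.sin(t+t0)])
  print(th,(f(th)-f(0)).round(1),(f(th)-f(prev)).round(1));prev=th
"
```

```text
clock: 2.07
eef_pos: [0.4392, -0.0004, 0.1562]
tcp_rot: [0.294, 0.956, -0.002, -0.006]
wrist_force: [-0.8, 0.9, -0.1]
opening: 0.0298
grasp_force: 0.0
clock: 2.4
eef_pos: [0.4429, 0.0001, 0.0876]
tcp_rot: [0.293, 0.956, -0.0, -0.001]
wrist_force: [0.0, 0.1, 0.1]
opening: 0.03
grasp_force: 0.0
clock: 2.73
eef_pos: [0.4411, -0.0047, 0.0894]
tcp_rot: [0.291, 0.957, -0.005, -0.0]
wrist_force: [-8.8, -21.4, 2.6]
opening: 0.008
grasp_force: 58.5
t 2.7 case mm [-106.    35.5   89.4] toolz [-0.004 -0.009 -1.   ] yheading 56.2 F [ -8.8 -21.4   2.6] open 0.0080 g 58.5 q [-0.03  0.27  2.06 -0.01  0.82 -1.  ]
0.2 [10.  32.1] [10.  32.1]
0.4 [26.3 61.6] [16.2 29.5]
0.6 [48.  87.3] [21.8 25.7]
0.8 [ 74.4 108.1] [26.4 20.8]
1.0 [104.5 123.3] [30.  15.2]
1.2 [136.9 132.2] [32.4  8.9]
1.4 [170.5 134.4] [33.6  2.3]
1.55 [195.6 131.7] [25.1 -2.7]
1.63 [208.7 128.8] [13.1 -3. ]
```

```bash

python3 -m handwheel '{"travel":[[0,-0.03,0],[0,0.01,-0.16],[0,0.07,-0.32],[0,0.15,-0.47],[0,0.23,-0.62],[0,0.34,-0.75],[0,0.45,-0.87]],"angular":[[0,0,0],[0,0,0],[0,0,0],[0,0,0],[0,0,0],[0,0,0],[0,0,0]],"grip":[-1,-1,-1,-1,-1,-1,-1]}'
python3 -m handwheel '{"travel":[[0,0.13,-0.11],[0,0.26,-0.21],[0,0.41,-0.29],[0,0.57,-0.36],[0,0.73,-0.41],[0,0.89,-0.45]],"angular":[[0,0,0],[0,0,0],[0,0,0],[0,0,0],[0,0,0],[0,0,0]],"grip":[-1,-1,-1,-1,-1,-1]}'
python3 -m handwheel '{"travel":[[0,0.17,-0.02],[0,0.34,-0.02],[0,0.50,-0.01],[0,0.62,0.01],[0,0.72,0.03],[0,0.75,0.04],[0,0.75,0.04]],"angular":[[0,0,0],[0,0,0],[0,0,0],[0,0,0],[0,0,0],[0,0,0],[0,0,0]],"grip":[-1,-1,-1,-1,-1,-1,-1]}'
python3 -c "
from h import *
st();a,d,c=grab('scene');save('s2',a[100:340,180:500])"
```

```text
clock: 3.32
eef_pos: [0.4675, 0.0339, 0.1781]
tcp_rot: [0.293, 0.956, -0.004, 0.001]
wrist_force: [-5.8, -12.2, 6.5]
opening: 0.0076
grasp_force: 58.8
clock: 3.82
eef_pos: [0.5191, 0.1097, 0.2248]
tcp_rot: [0.294, 0.956, -0.0, 0.003]
wrist_force: [0.0, -4.4, 1.2]
opening: 0.0076
grasp_force: 61.2
clock: 4.4
eef_pos: [0.5598, 0.1696, 0.2205]
tcp_rot: [0.293, 0.956, -0.003, 0.002]
wrist_force: [-7.3, -11.9, 17.5]
opening: 0.0075
grasp_force: 62.4
t 4.4 case mm [104.9  35.3 220.5] toolz [ 0.001 -0.007 -1.   ] yheading 55.9 F [ -7.3 -11.9  17.5] open 0.0075 g 62.4 q [ 0.28  0.34  1.56 -0.01  1.24 -0.7 ]
```

View pics/s2.png

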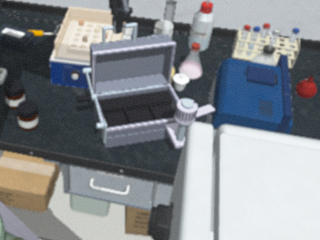

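The scene view shows the lid up, with the hand on the handle. Next I lower it onto the stay.

```bash

python3 -m handwheel '{"travel":[[0,-0.05,0],[0,-0.1,-0.01],[0,-0.15,-0.02],[0,-0.2,-0.02],[0,-0.25,-0.03],[0,-0.25,-0.03],[0,-0.25,-0.03]],"angular":[[0,0,0],[0,0,0],[0,0,0],[0,0,0],[0,0,0],[0,0,0],[0,0,0]],"grip":[-1,-1,-1,-1,-1,-1,-1]}'
python3 -c "
from h import *
st()"
python3 -m handwheel '{"travel":[[0,0,0],[0,0,0],[0,0,-0.4],[0,0,-0.8],[0,0,-0.8]],"angular":[[0,0,0],[0,0,0],[0,0,0],[0,0,0],[0,0,0]],"grip":[-0.3,-0.3,-0.3,-0.3,-0.3]}'
python3 -c "
from h import *
st()
a,d,c=grab('top');P=cloud(d,c);z=P[...,2]
q=np.stack([(P[...,:2]-O)@CX,(P[...,:2]-O)@CY,z],-1)*1000
a2=a
for nm,(x0,y0,x1,y1) in [('j1',(180,190,222,245)),('j2',(223,210,262,256))]:
    mm=np.zeros(z.shape,bool);mm[y0:y1,x0:x1]=1;mm&=(abs(z-.062)<.007)
    print(nm,P[mm].mean(0),k(P[mm].mean(0)),mm.sum())
print('knob pred',proj(w(-.055+.067,.133,.118),c))
save('t2',cv2.resize(a[100:280,140:400],(780,540)))
"
```

```text
clock: 5.03
eef_pos: [0.5494, 0.1542, 0.2248]
tcp_rot: [0.294, 0.956, 0.005, 0.005]
wrist_force: [-0.1, 3.1, 14.8]
opening: 0.0075
grasp_force: 62.1
t 5.0 case mm [ 86.4  35.2 224.8] toolz [ 0.013  0.006 -1.   ] yheading 55.8 F [-0.1  3.1 14.8] open 0.0075 g 62.1 q [ 0.25  0.31  1.6   0.    1.22 -0.72]
clock: 5.45
eef_pos: [0.5496, 0.1529, 0.307]
tcp_rot: [0.294, 0.956, 0.004, 0.007]
wrist_force: [1.0, 1.2, 0.8]
opening: 0.0301
grasp_force: 0.0
t 5.5 case mm [ 85.4  34.3 307. ] toolz [ 0.015  0.004 -1.   ] yheading 55.8 F [1.  1.2 0.8] open 0.0301 g 0.0 q [ 0.25  0.27  1.45  0.    1.41 -0.72]
j1 [0.37006398 0.34603334 0.06145424] [144.19400172 291.36830794  61.45424229] 303
j2 [0.342857   0.26285288 0.06137519] [ 60.10446139 267.11632508  61.37518937] 300
knob pred [286.74599638 203.11764056]
```

View pics/t2.png

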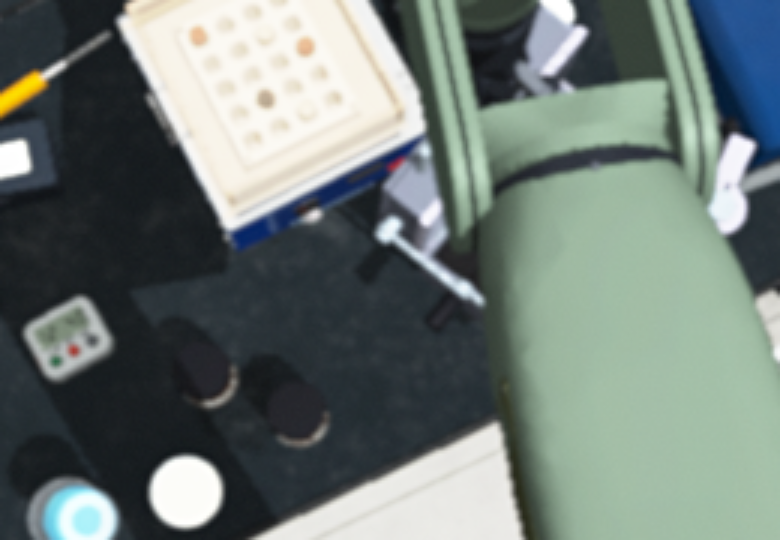

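The view shows the lid up, and the knob at crop (440,305), px (287,202), matches the locked prediction (287,203). The two jars are unmoved at crop (205,370) and (297,410).

```bash

python3 -m handwheel '{"travel":[[0.4,0,0],[0.8,-0.1,0],[0.95,-0.2,0],[0.95,-0.25,0]],"angular":[[0,0,0],[0,0,0],[0,0,0],[0,0,0]],"grip":[0,0.65,0.65,0.65]}'
python3 -m handwheel '{"travel":[[0.4,0,0],[0.8,0,0],[0.95,0,0.2],[0.95,0,0.4]],"angular":[[0,0,0],[0,0,0],[0,0,0],[0,0,0]],"grip":[0.65,0.65,0.65,0.65]}'
python3 -m handwheel '{"travel":[[0.4,0,0.4],[0.43,0,0.8],[0.43,0,0.95],[0.43,0,0.95]],"angular":[[0,0,0],[0,0,0],[0,0,0],[0,0,0]],"grip":[0.65,0.65,0.65,0.65]}'
python3 -c "
from h import *
st([.3429,.2629,.030])
print(R.from_quat(arm.state()['tcp_rot']).as_matrix().T@[0,0,-1])"
```

```text
clock: 5.83
eef_pos: [0.4502, 0.1854, 0.2981]
tcp_rot: [0.292, 0.956, -0.0, -0.001]
wrist_force: [-0.2, -0.5, 0.3]
opening: 0.0703
grasp_force: 0.0
clock: 6.17
eef_pos: [0.3738, 0.2394, 0.2587]
tcp_rot: [0.292, 0.956, 0.001, 0.001]
wrist_force: [0.3, 0.9, 0.4]
opening: 0.0701
grasp_force: 0.0
clock: 6.5
eef_pos: [0.3363, 0.26, 0.1586]
tcp_rot: [0.293, 0.956, -0.005, -0.003]
wrist_force: [-0.6, -0.4, 0.1]
opening: 0.0707
grasp_force: 0.0
t 6.5 case mm [ 54.  271.  158.6] toolz [-0.009 -0.007 -1.   ] yheading 55.9 F [-0.6 -0.4  0.1] open 0.0707 g 0.0 q [ 0.63  0.16  1.99 -0.    1.01 -0.34]
units [-0.044  0.075  1.285]
[-0.0038381   0.01084066  0.99993387]
```

```bash

python3 -m handwheel '{"travel":[[-0.04,0.07,0.2],[-0.04,0.07,0.5],[-0.04,0.07,0.7],[-0.04,0.07,0.7],[-0.04,0.07,0.7]],"angular":[[0,0,0],[0,0,0],[0,0,0],[0,0,0],[0,0,0]],"grip":[0.65,0.65,0.65,0.65,0.65]}'
python3 -c "
from h import *
st([.3429,.2629,.030])"
```

```text
clock: 6.92
eef_pos: [0.348, 0.2658, 0.0939]
tcp_rot: [0.294, 0.956, -0.0, 0.0]
wrist_force: [0.4, -0.4, 1.0]
opening: 0.0704
grasp_force: 0.0
t 6.9 case mm [ 65.4 264.5  93.9] toolz [ 0. -0. -1.] yheading 55.8 F [ 0.4 -0.4  1. ] open 0.0704 g 0.0 q [ 0.63  0.25  2.06 -0.    0.83 -0.35]
units [ 0.026 -0.053  0.639]
```

```bash

python3 -m handwheel '{"travel":[[0.03,-0.05,0.2],[0.03,-0.05,0.45],[0.03,-0.05,0.64],[0.03,-0.05,0.64],[0.03,-0.05,0.64]],"angular":[[0,0,0],[0,0,0],[0,0,0],[0,0,0],[0,0,0]],"grip":[0.65,0.65,0.65,0.65,0.65]}'
python3 -m handwheel '{"travel":[[0,0,0],[0,0,0],[0,0,0],[0,0,0],[0,0,0],[0,0,0]],"angular":[[0,0,0],[0,0,0],[0,0,0],[0,0,0],[0,0,0],[0,0,0]],"grip":[-1,-1,-1,-1,-1,-1]}'
python3 -c "
from h import *
st(w(-.014,.064,.230))"
```

```text
clock: 7.33
eef_pos: [0.3429, 0.2639, 0.0306]
tcp_rot: [0.294, 0.956, 0.001, 0.001]
wrist_force: [0.2, -0.9, 0.6]
opening: 0.0702
grasp_force: 0.0
clock: 7.83
eef_pos: [0.343, 0.2641, 0.0315]
tcp_rot: [0.294, 0.956, 0.002, 0.001]
wrist_force: [-0.1, -1.6, 7.3]
opening: 0.0486
grasp_force: 61.1
t 7.8 case mm [ 61.2 267.7  31.5] toolz [ 0.003  0.002 -1.   ] yheading 55.8 F [-0.1 -1.6  7.3] open 0.0486 g 61.1 q [ 0.63  0.34  2.15 -0.    0.64 -0.34]
units [-2.039 -0.746 -1.985]
```

```bash

python3 -m handwheel '{"travel":[[0,0,-0.2],[0,0,-0.5],[0,0,-0.8],[0,0,-1],[0,0,-1]],"angular":[[0,0,0],[0,0,0],[0,0,0],[0,0,0],[0,0,0]],"grip":[-1,-1,-1,-1,-1]}'
python3 -m handwheel '{"travel":[[0,0,-0.3],[0,-0.3,-0.6],[0,-0.55,-0.9],[-0.1,-0.75,-1],[-0.1,-0.75,-1]],"angular":[[0,0,0],[0,0,0],[0,0,0],[0,0,0],[0,0,0]],"grip":[-1,-1,-1,-1,-1]}'
python3 -m handwheel '{"travel":[[-0.3,0,0],[-0.6,0,0],[-0.9,0,0],[-0.97,0,0],[-0.97,0,0]],"angular":[[0,0,0],[0,0,0],[0,0,0],[0,0,0],[0,0,0]],"grip":[-1,-1,-1,-1,-1]}'
python3 -m handwheel '{"travel":[[-0.3,0,0],[-0.6,0,0],[-0.9,0,0],[-0.97,0,0],[-0.97,0,0],[-0.97,0,0],[-0.97,0,0]],"angular":[[0,0,0],[0,0,0],[0,0,0],[0,0,0],[0,0,0],[0,0,0],[0,0,0]],"grip":[-1,-1,-1,-1,-1,-1,-1]}'
python3 -c "
from h import *
st(w(-.014,.064,.074))
a,d,c=grab('wrist');save('w3',a)
P=cloud(d,c);q=np.stack([(P[...,:2]-O)@CX,(P[...,:2]-O)@CY,P[...,2]],-1)*1000
print([ (x,proj(w(*x,.058),c).round()) for x in [(-.044,.034),(.016,.034),(-.044,-.03),(.016,-.03)]])"
```

```text
clock: 8.25
eef_pos: [0.3445, 0.2653, 0.1344]
tcp_rot: [0.294, 0.956, 0.005, 0.003]
wrist_force: [1.4, 0.7, -1.0]
opening: 0.0484
grasp_force: 62.6
clock: 8.67
eef_pos: [0.3073, 0.1935, 0.2316]
tcp_rot: [0.294, 0.956, 0.001, 0.002]
wrist_force: [-1.4, 0.7, -1.1]
opening: 0.0485
grasp_force: 63.2
clock: 9.08
eef_pos: [0.3892, 0.1405, 0.2283]
tcp_rot: [0.295, 0.955, -0.0, -0.001]
wrist_force: [0.3, -0.5, -1.5]
opening: 0.0486
grasp_force: 63.2
clock: 9.67
eef_pos: [0.4668, 0.0876, 0.2289]
tcp_rot: [0.293, 0.956, -0.0, -0.001]
wrist_force: [0.1, 0.1, -1.6]
opening: 0.0487
grasp_force: 63.2
t 9.7 case mm [-15.2  66.1 228.9] toolz [-0.002  0.    -1.   ] yheading 55.9 F [ 0.1  0.1 -1.6] open 0.0487 g 63.2 q [ 0.16  0.16  1.78  0.    1.2  -0.82]
units [-0.024  0.013  1.549]
[((-0.044, 0.034), array([233., 199.])), ((0.016, 0.034), array([281., 199.])), ((-0.044, -0.03), array([234., 246.])), ((0.016, -0.03), array([280., 246.]))]
```

View pics/w3.png

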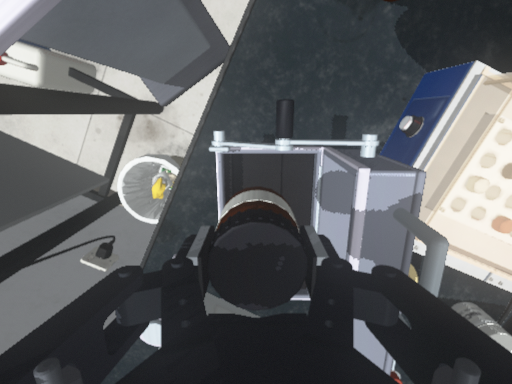

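The wrist view shows the jar held over the case, with the pocket edges around columns 222–320, as predicted. Lowering now.

```bash

python3 -m handwheel '{"travel":[[-0.02,0.01,0.2],[-0.02,0.01,0.5],[-0.02,0.01,0.8],[-0.02,0.01,0.9],[-0.02,0.01,0.9]],"angular":[[0,0,0],[0,0,0],[0,0,0],[0,0,0],[0,0,0]],"grip":[-1,-1,-1,-1,-1]}'
python3 -m handwheel '{"travel":[[0,0,0.15],[0,0,0.3],[0,0,0.45],[0,0,0.56],[0,0,0.65],[0,0,0.66],[0,0,0.66]],"angular":[[0,0,0],[0,0,0],[0,0,0],[0,0,0],[0,0,0],[0,0,0],[0,0,0]],"grip":[-1,-1,-1,-1,-1,-1,-1]}'
python3 -c "
from h import *
st(w(-.014,.064,.074))"
```

```text
clock: 10.13
eef_pos: [0.4674, 0.0868, 0.1368]
tcp_rot: [0.293, 0.956, -0.001, -0.003]
wrist_force: [0.3, -0.7, -1.2]
opening: 0.0482
grasp_force: 63.2
clock: 10.72
eef_pos: [0.4707, 0.0868, 0.0738]
tcp_rot: [0.294, 0.956, 0.0, 0.0]
wrist_force: [-0.5, -0.7, -1.3]
opening: 0.0485
grasp_force: 63.2
t 10.7 case mm [-13.6  62.4  73.8] toolz [ 0.001  0.    -1.   ] yheading 55.9 F [-0.5 -0.7 -1.3] open 0.0485 g 63.2 q [ 0.16  0.34  2.    0.    0.81 -0.82]
units [ 0.016 -0.004 -0.002]
```

```bash

python3 -m handwheel '{"travel":[[0,0,0.02],[0,0,0.02],[0,0,0.02],[0,0,0.02],[0,0,0.02],[0,0,-0.4],[0,0,-0.9],[0,0,-0.9]],"angular":[[0,0,0],[0,0,0],[0,0,0],[0,0,0],[0,0,0],[0,0,0],[0,0,0],[0,0,0]],"grip":[-1,0.3,0.45,0.45,0.45,0.45,0.45,0.45]}'
python3 -m handwheel '{"travel":[[0.2,0,-0.4],[0.6,0,-0.6],[0.97,0,-0.6],[0.97,0,-0.6]],"angular":[[0,0,0],[0,0,0],[0,0,0],[0,0,0]],"grip":[0.65,0.65,0.65,0.65]}'
python3 -c "
from h import *
a,d,c=grab('wrist');save('w4',a)
P=cloud(d,c);q=np.stack([(P[...,:2]-O)@CX,(P[...,:2]-O)@CY,P[...,2]],-1)*1000
m=(abs(q[...,2]-102)<4)&(abs(q[...,0]+14)<45)&(abs(q[...,1]-64)<40)
print('placed',q[m].mean(0),m.sum())
a,d,c=grab('top');P=cloud(d,c);z=P[...,2]
mm=np.zeros(z.shape,bool);mm[190:256,180:262]=1;mm&=(abs(z-.062)<.007)
n,l,s_,ce=cv2.connectedComponentsWithStats(mm.astype(np.uint8))
for i in range(1,n):
  if s_[i,4]>60: p=P[l==i].mean(0);print(s_[i],p,k(p))
st(np.r_[p[:2],.0305])"
```

```text
clock: 11.38
eef_pos: [0.4742, 0.087, 0.1692]
tcp_rot: [0.294, 0.956, 0.003, 0.005]
wrist_force: [1.0, 0.4, 0.5]
opening: 0.0621
grasp_force: 0.0
clock: 11.72
eef_pos: [0.386, 0.1431, 0.2249]
tcp_rot: [0.292, 0.956, 0.001, -0.0]
wrist_force: [-0.0, -0.5, -0.2]
opening: 0.0703
grasp_force: 0.0
placed [-12.87958944  63.63495064 102.60850929] 1344
[197 214  20  20 296] [0.37021321 0.34627785 0.06147488] [144.48010932 291.38232218  61.47487887]
t 11.8 case mm [-14.  160.2 223.9] toolz [ 0.002  0.    -1.   ] yheading 56.0 F [ 1.1 -0.  -0.3] open 0.0704 g 0.0 q [ 0.32  0.07  1.91 -0.    1.16 -0.66]
units [1.31  1.586 1.935]
```

View pics/w4.png

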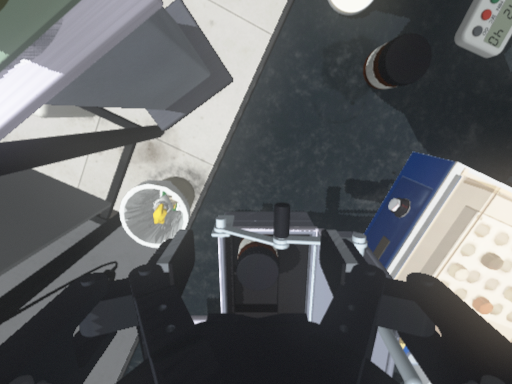

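The first jar stands in its pocket at about px (258,260), top at z 102.6 mm. The second jar is at px (405,58), unmoved.

```bash

python3 -m handwheel '{"travel":[[0.3,0.3,0],[0.6,0.6,0],[0.9,0.9,0],[1,1,0],[1,1,0]],"angular":[[0,0,0],[0,0,0],[0,0,0],[0,0,0],[0,0,0]],"grip":[0.65,0.65,0.65,0.65,0.65]}'
python3 -m handwheel '{"travel":[[0.31,0.3,0],[0.31,0.58,0.3],[0.31,0.58,0.7],[0.31,0.58,0.7],[0.31,0.58,0.7]],"angular":[[0,0,0],[0,0,0],[0,0,0],[0,0,0],[0,0,0]],"grip":[0.65,0.65,0.65,0.65,0.65]}'
python3 -c "
from h import *
s=np.load('s.npz');P=cloud(s['d'],cam('top'));z=P[...,2]
m=np.zeros(z.shape,bool);m[60:190,170:290]=1;m&=(z>.07)&(z<.17)
p=np.array([.3702,.3463]);D=np.linalg.norm(P[...,:2]-p,axis=-1);D[~m]=9;i=np.argmin(D);print('heater nearest',D.flat[i],k(P.reshape(-1,3)[i]))
st([.3702,.3463,.0305])"
```

```text
clock: 12.23
eef_pos: [0.3644, 0.2825, 0.2226]
tcp_rot: [0.292, 0.956, 0.0, -0.0]
wrist_force: [-0.2, 0.0, 0.4]
opening: 0.0704
grasp_force: 0.0
clock: 12.65
eef_pos: [0.3703, 0.343, 0.1514]
tcp_rot: [0.294, 0.956, -0.003, -0.001]
wrist_force: [0.6, -0.2, 0.3]
opening: 0.0703
grasp_force: 0.0
heater nearest 0.11684265409549778 [197.31058329 187.18334909  74.17874095]
t 12.7 case mm [141.9 289.5 151.4] toolz [-0.004 -0.005 -1.   ] yheading 55.8 F [ 0.6 -0.2  0.3] open 0.0703 g 0.0 q [ 0.72  0.28  1.84 -0.    1.03 -0.25]
units [0.018 0.034 1.209]
```

```bash

python3 -m handwheel '{"travel":[[0.02,0.03,0.2],[0.02,0.03,0.5],[0.02,0.03,0.7],[0.02,0.03,0.7],[0.02,0.03,0.7]],"angular":[[0,0,0],[0,0,0],[0,0,0],[0,0,0],[0,0,0]],"grip":[0.65,0.65,0.65,0.65,0.65]}'
python3 -c "
from h import *
st([.3702,.3463,.0305])"
python3 -m handwheel '{"travel":[[0,0,0.2],[0,0,0.4],[0,0,0.51],[0,0,0.51],[0,0,0.51]],"angular":[[0,0,0],[0,0,0],[0,0,0],[0,0,0],[0,0,0]],"grip":[0.65,0.65,0.65,0.65,0.65]}'
python3 -c "
from h import *
st([.3702,.3463,.0305])"
```

```text
clock: 13.07
eef_pos: [0.3718, 0.3484, 0.0847]
tcp_rot: [0.294, 0.956, 0.0, 0.0]
wrist_force: [0.3, 0.2, -0.2]
opening: 0.0703
grasp_force: 0.0
t 13.1 case mm [147.1 291.3  84.7] toolz [ 0.001  0.001 -1.   ] yheading 55.8 F [ 0.3  0.2 -0.2] open 0.0703 g 0.0 q [ 0.73  0.36  1.92 -0.    0.86 -0.24]
units [ 0.002 -0.027  0.542]
clock: 13.48
eef_pos: [0.3721, 0.3495, 0.0343]
tcp_rot: [0.294, 0.956, 0.001, 0.001]
wrist_force: [-0.4, 0.2, 0.3]
opening: 0.0703
grasp_force: 0.0
t 13.5 case mm [148.2 291.6  34.3] toolz [ 0.003  0.002 -1.   ] yheading 55.8 F [-0.4  0.2  0.3] open 0.0703 g 0.0 q [ 0.73  0.43  1.97 -0.    0.73 -0.24]
units [-0.002 -0.037  0.038]
```

```bash

python3 -m handwheel '{"travel":[[0,-0.035,0.03],[0,-0.035,0.03],[0,-0.035,0.03],[0,-0.035,0.03],[0,-0.035,0.03],[0,-0.035,0.03],[0,-0.035,0.03],[0,-0.035,0.03]],"angular":[[0,0,0],[0,0,0],[0,0,0],[0,0,0],[0,0,0],[0,0,0],[0,0,0],[0,0,0]],"grip":[0.65,0.65,-1,-1,-1,-1,-1,-1]}'
python3 -c "
from h import *
st()"
python3 -m handwheel '{"travel":[[0,0,-0.2],[0,0,-0.5],[0,0,-0.8],[0,0,-1],[0,0,-1]],"angular":[[0,0,0],[0,0,0],[0,0,0],[0,0,0],[0,0,0]],"grip":[-1,-1,-1,-1,-1]}'
python3 -m handwheel '{"travel":[[0,0,-0.3],[0,-0.3,-0.6],[-0.1,-0.6,-0.9],[-0.2,-0.8,-1],[-0.3,-0.8,-1]],"angular":[[0,0,0],[0,0,0],[0,0,0],[0,0,0],[0,0,0]],"grip":[-1,-1,-1,-1,-1]}'
python3 -m handwheel '{"travel":[[-0.3,-0.3,0],[-0.5,-0.5,0],[-0.6,-0.79,0],[-0.6,-0.79,0],[-0.6,-0.79,0]],"angular":[[0,0,0],[0,0,0],[0,0,0],[0,0,0],[0,0,0]],"grip":[-1,-1,-1,-1,-1]}'
python3 -m handwheel '{"travel":[[-0.3,0,0],[-0.6,0,0],[-0.9,0,0],[-1,0,0],[-1,0,0]],"angular":[[0,0,0],[0,0,0],[0,0,0],[0,0,0],[0,0,0]],"grip":[-1,-1,-1,-1,-1]}'
python3 -m handwheel '{"travel":[[-0.3,0,0],[-0.6,0,0],[-0.9,0,0],[-1,0,0],[-1,0,0],[-1,0,0],[-1,0,0]],"angular":[[0,0,0],[0,0,0],[0,0,0],[0,0,0],[0,0,0],[0,0,0],[0,0,0]],"grip":[-1,-1,-1,-1,-1,-1,-1]}'
python3 -c "
from h import *
st(w(-.014,0,.074))"
```

```text
clock: 14.15
eef_pos: [0.3692, 0.3463, 0.0305]
tcp_rot: [0.294, 0.956, 0.001, 0.0]
wrist_force: [0.3, -0.3, 5.8]
opening: 0.049
grasp_force: 61.4
t 14.2 case mm [143.9 292.2  30.5] toolz [ 0.001  0.001 -1.   ] yheading 55.8 F [ 0.3 -0.3  5.8] open 0.0490 g 61.4 q [ 0.73  0.43  1.98 -0.    0.72 -0.24]
clock: 14.57
eef_pos: [0.3708, 0.3478, 0.1336]
tcp_rot: [0.294, 0.956, 0.004, 0.002]
wrist_force: [0.7, 0.6, -1.9]
opening: 0.0488
grasp_force: 63.0
clock: 14.98
eef_pos: [0.347, 0.2604, 0.231]
tcp_rot: [0.294, 0.956, 0.0, 0.001]
wrist_force: [0.5, -0.2, -1.9]
opening: 0.0487
grasp_force: 63.4
clock: 15.4
eef_pos: [0.3534, 0.1627, 0.2279]
tcp_rot: [0.295, 0.955, -0.001, -0.001]
wrist_force: [-0.0, -0.5, -2.1]
opening: 0.0483
grasp_force: 63.7
clock: 15.82
eef_pos: [0.4388, 0.1075, 0.2281]
tcp_rot: [0.294, 0.956, -0.0, -0.0]
wrist_force: [0.8, 0.4, -2.0]
opening: 0.0486
grasp_force: 63.7
clock: 16.4
eef_pos: [0.5179, 0.0527, 0.2288]
tcp_rot: [0.293, 0.956, -0.0, -0.001]
wrist_force: [-0.7, -0.2, -2.1]
opening: 0.0489
grasp_force: 63.7
t 16.4 case mm [-15.3   4.2 228.8] toolz [-0.002  0.001 -1.   ] yheading 55.9 F [-0.7 -0.2 -2.1] open 0.0489 g 63.7 q [ 0.08  0.24  1.69  0.    1.22 -0.9 ]
units [-0.046  0.014  1.548]
```

```bash

python3 -m handwheel '{"travel":[[-0.04,0.01,0.2],[-0.04,0.01,0.5],[-0.04,0.01,0.8],[-0.04,0.01,0.9],[-0.04,0.01,0.9]],"angular":[[0,0,0],[0,0,0],[0,0,0],[0,0,0],[0,0,0]],"grip":[-1,-1,-1,-1,-1]}'
python3 -m handwheel '{"travel":[[0,0,0.15],[0,0,0.3],[0,0,0.45],[0,0,0.56],[0,0,0.66],[0,0,0.67],[0,0,0.67]],"angular":[[0,0,0],[0,0,0],[0,0,0],[0,0,0],[0,0,0],[0,0,0],[0,0,0]],"grip":[-1,-1,-1,-1,-1,-1,-1]}'
python3 -c "
from h import *
st(w(-.014,0,.071))"
```

```text
clock: 16.82
eef_pos: [0.5204, 0.0508, 0.137]
tcp_rot: [0.293, 0.956, -0.001, -0.003]
wrist_force: [0.4, -1.3, -2.2]
opening: 0.0479
grasp_force: 63.6
clock: 17.4
eef_pos: [0.5236, 0.0503, 0.073]
tcp_rot: [0.294, 0.956, 0.0, 0.0]
wrist_force: [-0.1, 0.2, -1.3]
opening: 0.0485
grasp_force: 63.6
t 17.4 case mm [-14.1  -1.9  73. ] toolz [ 0.001  0.    -1.   ] yheading 55.8 F [-0.1  0.2 -1.3] open 0.0485 g 63.6 q [ 0.07  0.4   1.89  0.    0.85 -0.9 ]
units [0.019 0.001 0.02 ]
```

```bash

python3 -m handwheel '{"travel":[[0,0,0.02],[0,0,0.02],[0,0,0.02],[0,0,0.02],[0,0,0.02],[0,0,-0.4],[0,0,-0.9],[0,0,-0.9]],"angular":[[0,0,0],[0,0,0],[0,0,0],[0,0,0],[0,0,0],[0,0,0],[0,0,0],[0,0,0]],"grip":[-1,0.3,0.45,0.45,0.45,0.45,0.45,0.45]}'
python3 -m handwheel '{"travel":[[0,-0.1,-0.4],[0,-0.3,-0.8],[0,-0.3,-0.9],[0,-0.3,-0.9]],"angular":[[0,0,0],[0,0,0],[0,0,0],[0,0,0]],"grip":[0.45,0.3,-0.3,-0.3]}'
python3 -c "
from h import *
a,d,c=grab('wrist')
P=cloud(d,c);q=np.stack([(P[...,:2]-O)@CX,(P[...,:2]-O)@CY,P[...,2]],-1)*1000
for y in (0,64):
  m=(abs(q[...,2]-102)<4)&(abs(q[...,0]+14)<45)&(abs(q[...,1]-y)<31)
  print('placed',q[m].mean(0),m.sum())
save('w5',a)
st(w(.087,.03,.305))"
```

```text
clock: 18.07
eef_pos: [0.5269, 0.0503, 0.1686]
tcp_rot: [0.294, 0.956, 0.002, 0.005]
wrist_force: [0.9, 0.5, 1.2]
opening: 0.0621
grasp_force: 0.0
clock: 18.4
eef_pos: [0.5081, 0.0247, 0.2567]
tcp_rot: [0.294, 0.956, 0.001, 0.004]
wrist_force: [-1.1, 0.3, 0.9]
opening: 0.0323
grasp_force: 0.0
placed [-13.45865188  -2.24843247 102.8022402 ] 1412
placed [-13.08986435  61.85429233 102.9149313 ] 1687
t 18.4 case mm [-44.3  -2.4 254. ] toolz [ 0.005  0.    -1.   ] yheading 55.8 F [-0.8 -1.   1. ] open 0.0301 g 0.0 q [ 0.03  0.2   1.68  0.    1.26 -0.95]
units [ 0.323  1.314 -0.507]
```

View pics/w5.png

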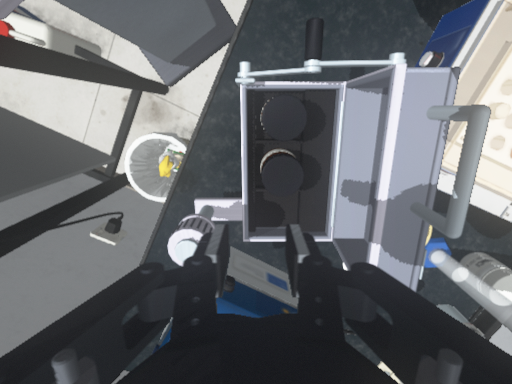

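Both jars stand in their pockets, at px (283,115) and (280,170). Handle bar is at px (465,170). Now I re-grasp it.

```bash

python3 -m handwheel '{"travel":[[0,0,-0.4],[0.1,0.2,-0.55],[0.3,0.6,-0.55],[0.36,0.9,-0.55],[0.36,0.9,-0.55]],"angular":[[0,0,0],[0,0,0],[0,0,0],[0,0,0],[0,0,0]],"grip":[-0.3,-0.3,-0.3,-0.3,-0.3]}'
python3 -m handwheel '{"travel":[[0,0.3,0],[0,0.41,0],[0,0.41,0],[0,0.41,0],[0,0.41,0]],"angular":[[0,0,0],[0,0,0],[0,0,0],[0,0,0],[0,0,0]],"grip":[-0.3,-0.3,-0.3,-0.3,-0.3]}'
python3 -c "
from h import *
a,d,c=grab('wrist')
P=cloud(d,c);q=np.stack([(P[...,:2]-O)@CX,(P[...,:2]-O)@CY,P[...,2]],-1)*1000
m=(q[...,2]>225)&(q[...,2]<246)&(abs(q[...,0]-90)<30)&(abs(q[...,1]-45)<40)
print('bar',q[m].mean(0),m.sum(),np.ptp(q[m],axis=0))
st(w(.087,.033,.222))"
```

```text
clock: 18.87
eef_pos: [0.5281, 0.1248, 0.3049]
tcp_rot: [0.292, 0.957, 0.001, -0.001]
wrist_force: [-0.0, 0.1, -0.9]
opening: 0.0299
grasp_force: 0.0
clock: 19.28
eef_pos: [0.5495, 0.1528, 0.3065]
tcp_rot: [0.294, 0.956, -0.001, -0.001]
wrist_force: [0.2, -1.0, -0.2]
opening: 0.0298
grasp_force: 0.0
bar [ 88.32506441  40.5573784  240.6477404 ] 941 [ 9.51042181 67.26070991 17.24748764]
t 19.3 case mm [ 85.2  34.2 306.9] toolz [-0.001 -0.001 -1.   ] yheading 55.8 F [-0.9 -0.4  0.1] open 0.0303 g 0.0 q [ 0.25  0.28  1.44 -0.    1.43 -0.72]
units [-0.013  0.019  0.849]
```

```bash

python3 -m handwheel '{"travel":[[0,0.02,0.3],[0,0.02,0.6],[0,0.02,0.84],[0,0.02,0.84],[0,0.02,0.84],[0,0.02,0.84],[0,0.02,0.84],[0,0.02,0.84]],"angular":[[0,0,0],[0,0,0],[0,0,0],[0,0,0],[0,0,0],[0,0,0],[0,0,0],[0,0,0]],"grip":[-0.3,-0.3,-0.3,-0.3,-0.3,-1,-1,-1]}'
python3 -c "
from h import *
st()"
python3 -m handwheel '{"travel":[[0,0.04,0],[0,0.08,0.01],[0,0.12,0.02],[0,0.16,0.03],[0,0.2,0.04],[0,0.2,0.04],[0,0.2,0.04]],"angular":[[0,0,0],[0,0,0],[0,0,0],[0,0,0],[0,0,0],[0,0,0],[0,0,0]],"grip":[-1,-1,-1,-1,-1,-1,-1]}'
python3 -c "
from h import *
st()"
```

```text
clock: 20.0
eef_pos: [0.5524, 0.1554, 0.2257]
tcp_rot: [0.294, 0.956, 0.001, 0.002]
wrist_force: [-0.5, -1.1, 3.9]
opening: 0.0073
grasp_force: 58.8
t 20.0 case mm [ 89.   33.4 225.7] toolz [ 0.004  0.001 -1.   ] yheading 55.8 F [-0.5 -1.1  3.9] open 0.0073 g 58.8 q [ 0.25  0.32  1.58 -0.    1.24 -0.72]
clock: 20.58
eef_pos: [0.5612, 0.1685, 0.2217]
tcp_rot: [0.293, 0.956, -0.004, 0.0]
wrist_force: [-7.1, -12.8, 14.1]
opening: 0.0073
grasp_force: 60.4
t 20.6 case mm [104.8  33.5 221.7] toolz [-0.002 -0.008 -1.   ] yheading 55.9 F [ -7.1 -12.8  14.1] open 0.0073 g 60.4 q [ 0.28  0.35  1.55 -0.01  1.25 -0.7 ]
```

```bash

python3 -m handwheel '{"travel":[[0,0,0],[0,0,0],[0,0,0],[0,0,-0.4],[0,0,-0.8],[0,0,-0.8]],"angular":[[0,0,0],[0,0,0],[0,0,0],[0,0,0],[0,0,0],[0,0,0]],"grip":[-0.3,-0.3,-0.3,-0.3,-0.3,-0.3]}'
python3 -m handwheel '{"travel":[[0.3,0,0],[0.3,-0.3,0],[0.3,-0.8,0],[0.3,-0.8,0],[0.3,-0.8,0]],"angular":[[0,0,0],[0,0,0],[0,0,0],[0,0,0],[0,0,0]],"grip":[-0.6,-1,-1,-1,-1]}'
python3 -c "
from h import *
a,d,c=grab('wrist');save('w6',a)
P=cloud(d,c);q=np.stack([(P[...,:2]-O)@CX,(P[...,:2]-O)@CY,P[...,2]],-1)*1000
for y0 in (103,108,113,118,125,140):
  m=(q[...,1]>y0)&(q[...,1]<y0+6)&(q[...,2]>70)&(q[...,2]<230)&(abs(q[...,0]-10)<90)
  print(y0,m.sum(),[ (b,q[m&(abs(q[...,0]-b)<5)][:,2].max().round()) for b in range(-70,95,10) if (m&(abs(q[...,0]-b)<5)).any()])
m=(q[...,1]>125)&(q[...,1]<155)&(q[...,2]>90)&(q[...,2]<140)&(abs(q[...,0]-10)<40)
print('knob',q[m].mean(0),np.ptp(q[m],axis=0),m.sum())
st(w(.018,.143,.2))"
```

```text
clock: 21.08
eef_pos: [0.5659, 0.1738, 0.307]
tcp_rot: [0.293, 0.956, 0.005, 0.006]
wrist_force: [0.6, 1.0, 0.1]
opening: 0.03
grasp_force: 0.0
clock: 21.5
eef_pos: [0.4917, 0.1219, 0.2996]
tcp_rot: [0.294, 0.956, 0.0, 0.0]
wrist_force: [0.5, -0.3, 0.9]
opening: 0.0002
grasp_force: 0.0
103 284 [(-60, np.float64(90.0)), (-50, np.float64(91.0)), (-40, np.float64(95.0)), (-30, np.float64(97.0)), (-20, np.float64(101.0)), (-10, np.float64(103.0)), (0, np.float64(108.0)), (10, np.float64(113.0)), (20, np.float64(114.0)), (30, np.float64(107.0)), (90, np.float64(132.0))]
108 416 [(-60, np.float64(89.0)), (-50, np.float64(90.0)), (-40, np.float64(94.0)), (-30, np.float64(97.0)), (-20, np.float64(100.0)), (-10, np.float64(103.0)), (0, np.float64(107.0)), (10, np.float64(112.0)), (20, np.float64(114.0)), (30, np.float64(116.0)), (40, np.float64(119.0)), (50, np.float64(122.0)), (60, np.float64(124.0)), (70, np.float64(127.0)), (80, np.float64(130.0)), (90, np.float64(133.0))]
113 259 [(-60, np.float64(89.0)), (-50, np.float64(88.0)), (10, np.float64(112.0)), (20, np.float64(113.0)), (30, np.float64(116.0)), (40, np.float64(117.0)), (50, np.float64(120.0)), (60, np.float64(123.0)), (70, np.float64(125.0)), (80, np.float64(129.0)), (90, np.float64(133.0))]
118 97 [(-60, np.float64(88.0)), (-50, np.float64(85.0)), (10, np.float64(113.0)), (20, np.float64(114.0)), (30, np.float64(109.0)), (90, np.float64(131.0))]
125 65 [(10, np.float64(112.0)), (20, np.float64(113.0)), (30, np.float64(108.0))]
140 65 [(10, np.float64(113.0)), (20, np.float64(113.0)), (30, np.float64(109.0))]
knob [ 17.87853737 137.48969968 110.02788199] [14.88544167 23.25585035  8.83708449] 271
t 21.6 case mm [ 28.7  64.3 299.6] toolz [ 0.001  0.001 -1.   ] yheading 55.8 F [-0.1 -0.1  0.2] open 0.0001 g 0.0 q [ 0.22  0.18  1.59  0.    1.37 -0.75]
units [ 0.787 -0.109  0.995]
```

View pics/w6.png

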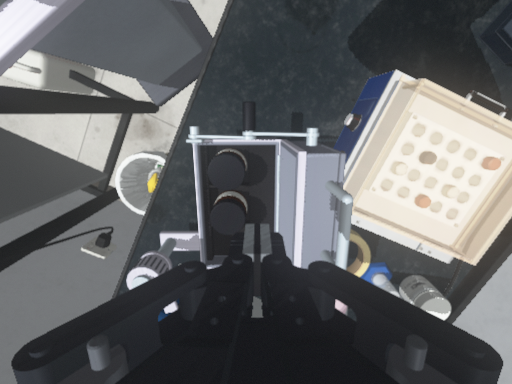

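The view shows the stay straight with its knob at px (250,115). Its centre is about (18,133,105) mm and everything below z 133 is clear for the hand.

```bash

python3 -m handwheel '{"travel":[[0.3,0,0],[0.6,-0.09,0],[0.77,-0.09,0.3],[0.77,-0.09,0.7],[0.77,-0.09,1],[0.77,-0.09,1],[0.77,-0.09,1]],"angular":[[0,0,0],[0,0,0],[0,0,0],[0,0,0],[0,0,0],[0,0,0],[0,0,0]],"grip":[-1,-1,-1,-1,-1,-1,-1]}'
python3 -m handwheel '{"travel":[[0,0,0.3],[0,0,0.6],[0,0,0.7],[0,0,0.7],[0,0,0.7],[0,0,0.7]],"angular":[[0,0,0],[0,0,0],[0,0,0],[0,0,0],[0,0,0],[0,0,0]],"grip":[-1,-1,-1,-1,-1,-1]}'
python3 -c "
from h import *
st(w(.020,.141,.088))"
```

```text
clock: 22.13
eef_pos: [0.4244, 0.1594, 0.1986]
tcp_rot: [0.293, 0.956, -0.0, -0.001]
wrist_force: [0.1, 0.3, 0.5]
opening: 0.0004
grasp_force: 0.0
clock: 22.63
eef_pos: [0.4263, 0.1594, 0.1314]
tcp_rot: [0.294, 0.956, 0.002, 0.002]
wrist_force: [-0.2, 0.5, -0.2]
opening: 0.0001
grasp_force: 0.0
t 22.6 case mm [ 21.4 139.9 131.4] toolz [ 0.005  0.002 -1.   ] yheading 55.8 F [-0.2  0.5 -0.2] open 0.0001 g 0.0 q [ 0.33  0.23  1.98  0.    0.93 -0.64]
units [ 0.012 -0.016  0.434]
```

```bash

python3 -m handwheel '{"travel":[[0,0,0.1],[0,0,0.2],[0,0,0.28],[0,0,0.34],[0,0,0.39],[0,0,0.43],[0,0,0.43],[0,0,0.43]],"angular":[[0,0,0],[0,0,0],[0,0,0],[0,0,0],[0,0,0],[0,0,0],[0,0,0],[0,0,0]],"grip":[-1,-1,-1,-1,-1,-1,-1,-1]}'
python3 -c "
from h import *
st(w(.020,.141,.088))
a,d,c=grab('wrist');save('w7',a)
print('knob folded pred',proj(w(.022,.133,.084),c),'straight',proj(w(.019,.133,.102),c))"
```

```text
clock: 23.3
eef_pos: [0.426, 0.159, 0.0877]
tcp_rot: [0.294, 0.956, 0.001, 0.002]
wrist_force: [1.2, 0.3, 3.5]
opening: 0.0002
grasp_force: 2.0
t 23.3 case mm [ 20.9 140.   87.7] toolz [ 0.004  0.001 -1.   ] yheading 55.9 F [1.2 0.3 3.5] open 0.0002 g 2.0 q [ 0.33  0.28  2.04 -0.    0.82 -0.64]
units [ 0.01  -0.009 -0.003]
knob folded pred [257.01227253 244.6729737 ] straight [251.68632139 260.36484119]
```

View pics/w7.png

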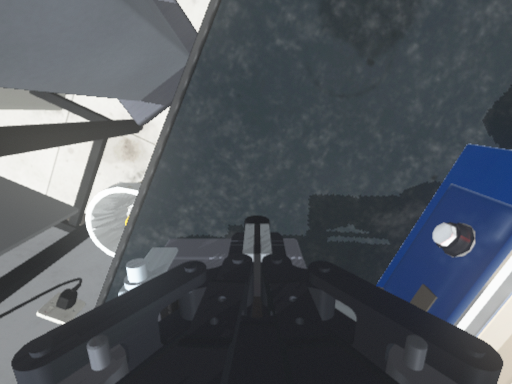

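Fingertips sit on the knob at px (257,225), pressed to z ≈ 88, so the knob centre is ≈ 80: folded. I rise and check that it stays.

```bash

python3 -m handwheel '{"travel":[[0,0,0.02],[0,0,0.02],[0,0,-0.2],[0,0,-0.5],[0,0,-0.9],[0,0,-1]],"angular":[[0,0,0],[0,0,0],[0,0,0],[0,0,0],[0,0,0],[0,0,0]],"grip":[-1,-1,-1,-1,-1,-1]}'
python3 -m handwheel '{"travel":[[-0.2,0,-0.4],[-0.5,0,-0.8],[-0.76,0,-1],[-0.76,0,-1],[-0.76,0,-1]],"angular":[[0,0,0],[0,0,0],[0,0,0],[0,0,0],[0,0,0]],"grip":[-1,-1,-1,-1,-1]}'
python3 -c "
from h import *
a,d,c=grab('wrist')
P=cloud(d,c);q=np.stack([(P[...,:2]-O)@CX,(P[...,:2]-O)@CY,P[...,2]],-1)*1000
m=(q[...,1]>125)&(q[...,1]<155)&(q[...,2]>60)&(q[...,2]<140)&(abs(q[...,0]-15)<40)
print('knob',q[m].mean(0),q[m].max(0),np.ptp(q[m],axis=0),m.sum())
m=(q[...,2]>225)&(q[...,2]<246)&(abs(q[...,0]-90)<30)&(abs(q[...,1]-45)<40)
print('bar',q[m].mean(0),m.sum(),np.ptp(q[m],axis=0))
st(w(.102,.033,.305))"
```

```text
clock: 23.85
eef_pos: [0.4263, 0.1593, 0.1914]
tcp_rot: [0.294, 0.956, 0.003, 0.003]
wrist_force: [0.4, 0.2, 0.8]
opening: -0.0004
grasp_force: 0.0
clock: 24.27
eef_pos: [0.4882, 0.1152, 0.2875]
tcp_rot: [0.295, 0.956, 0.001, 0.001]
wrist_force: [-0.9, 0.3, -0.1]
opening: 0.0001
grasp_force: 0.0
knob [ 21.39369772 137.15481683  84.93596647] [ 29.18136108 148.60896264  88.44271872] [15.37016024 22.96260367 12.00672061] 257
bar [ 62.98925476  49.69362205 242.50813841] 547 [ 8.39204343 57.93189545 20.62054846]
t 24.3 case mm [ 18.9  65.6 285.8] toolz [-0.002  0.    -1.   ] yheading 55.8 F [-0.2  0.  -1.5] open 0.0001 g 0.0 q [ 0.21  0.17  1.63  0.    1.34 -0.76]
units [-0.326  0.831 -0.193]
```

```bash

python3 -m handwheel '{"travel":[[0,0,-0.2],[-0.15,0.2,-0.2],[-0.32,0.44,-0.2],[-0.32,0.44,-0.2],[-0.32,0.44,-0.2],[-0.32,0.44,-0.2]],"angular":[[0,0,0],[0,0,0],[0,0,0],[0,0,0],[0,0,0],[0,0,0]],"grip":[-1,-0.3,-0.3,-0.3,-0.3,-0.3]}'
python3 -c "
from h import *
a,d,c=grab('wrist');save('w8',a)
P=cloud(d,c);q=np.stack([(P[...,:2]-O)@CX,(P[...,:2]-O)@CY,P[...,2]],-1)*1000
m=(q[...,2]>225)&(q[...,2]<250)&(abs(q[...,0]-70)<40)&(abs(q[...,1]-45)<40)
print('bar',q[m].mean(0),m.sum(),np.ptp(q[m],axis=0))
st(w(.063,.033,.224))"
```

```text
clock: 24.82
eef_pos: [0.5363, 0.1345, 0.3045]
tcp_rot: [0.293, 0.956, -0.001, -0.002]
wrist_force: [0.1, 0.3, -0.1]
opening: 0.0299
grasp_force: 0.0
bar [ 62.05680909  41.96378556 242.74935473] 1011 [12.53715526 67.2790105  21.06973262]
t 24.9 case mm [ 62.6  34.8 305.1] toolz [-0.003 -0.001 -1.   ] yheading 55.9 F [-0.  -0.1  0.2] open 0.0297 g 0.0 q [ 0.22  0.25  1.48  0.    1.42 -0.75]
units [-0.02   0.006  0.811]
```

View pics/w8.png

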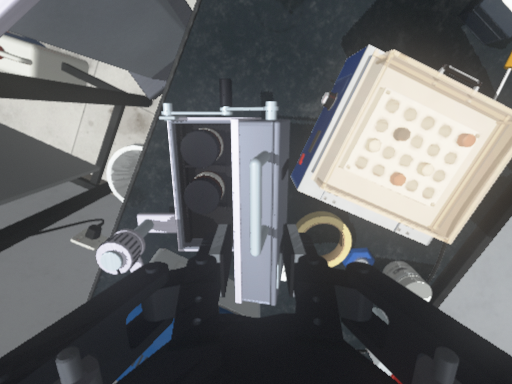

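The bar lies between the open fingers at px (257,205). Gripping it and lowering the lid along its arc.

```bash

python3 -m handwheel '{"travel":[[-0.02,0,0.3],[-0.02,0,0.6],[-0.02,0,0.8],[-0.02,0,0.8],[-0.02,0,0.8],[-0.02,0,0.8],[-0.02,0,0.8],[-0.02,0,0.8]],"angular":[[0,0,0],[0,0,0],[0,0,0],[0,0,0],[0,0,0],[0,0,0],[0,0,0],[0,0,0]],"grip":[-0.3,-0.3,-0.3,-0.3,-0.3,-1,-1,-1]}'
python3 -c "
from h import *
st()"
python3 -m handwheel '{"travel":[[0,-0.15,0.01],[0,-0.31,0.02],[0,-0.47,0.06],[0,-0.635,0.11],[0,-0.79,0.18],[0,-0.936,0.264],[0,-0.936,0.264]],"angular":[[0,0,0],[0,0,0],[0,0,0],[0,0,0],[0,0,0],[0,0,0],[0,0,0]],"grip":[-1,-1,-1,-1,-1,-1,-1]}'
python3 -c "
from h import *
st()"
```

```text
clock: 25.53
eef_pos: [0.5403, 0.1333, 0.2284]
tcp_rot: [0.294, 0.956, 0.001, 0.001]
wrist_force: [-0.8, 0.4, 4.9]
opening: 0.0071
grasp_force: 58.8
t 25.5 case mm [ 63.9  31.  228.4] toolz [ 0.003  0.001 -1.   ] yheading 55.8 F [-0.8  0.4  4.9] open 0.0071 g 58.8 q [ 0.22  0.29  1.61  0.    1.23 -0.75]
clock: 26.12
eef_pos: [0.4869, 0.0529, 0.2018]
tcp_rot: [0.294, 0.956, -0.001, 0.002]
wrist_force: [-2.9, -6.8, 6.2]
opening: 0.0071
grasp_force: 59.9
t 26.1 case mm [-32.6  29.9 201.8] toolz [ 0.004 -0.004 -1.   ] yheading 55.8 F [-2.9 -6.8  6.2] open 0.0071 g 59.9 q [ 0.09  0.21  1.8  -0.    1.13 -0.89]
```

```bash

python3 -m handwheel '{"travel":[[0,-0.14,0.1],[0,-0.264,0.208],[0,-0.38,0.33],[0,-0.481,0.465],[0,-0.57,0.61],[0,-0.644,0.76],[0,-0.644,0.76]],"angular":[[0,0,0],[0,0,0],[0,0,0],[0,0,0],[0,0,0],[0,0,0],[0,0,0]],"grip":[-1,-1,-1,-1,-1,-1,-1]}'
python3 -c "
from h import *
st()"
python3 -m handwheel '{"travel":[[0,-0.05,0.15],[0,-0.08,0.26],[0,-0.1,0.34],[0,-0.1,0.37],[0,-0.1,0.4],[0,-0.1,0.4]],"angular":[[0,0,0],[0,0,0],[0,0,0],[0,0,0],[0,0,0],[0,0,0]],"grip":[-1,-1,-1,-1,-1,-1]}'
python3 -c "
from h import *
st()"
```

```text
clock: 26.7
eef_pos: [0.4511, 0.0002, 0.1235]
tcp_rot: [0.294, 0.956, -0.001, 0.001]
wrist_force: [-0.7, -7.3, -0.2]
opening: 0.0075
grasp_force: 63.0
t 26.7 case mm [-96.2  29.9 123.5] toolz [ 0.002 -0.003 -1.   ] yheading 55.9 F [-0.7 -7.3 -0.2] open 0.0075 g 63.0 q [-0.02  0.23  2.   -0.    0.91 -1.  ]
clock: 27.2
eef_pos: [0.4457, -0.008, 0.0897]
tcp_rot: [0.293, 0.956, -0.002, 0.001]
wrist_force: [-15.0, -7.7, 47.2]
opening: 0.008
grasp_force: 70.3
t 27.2 case mm [-106.1   29.8   89.7] toolz [ 0.002 -0.004 -1.   ] yheading 56.0 F [-15.   -7.7  47.2] open 0.0080 g 70.3 q [-0.04  0.27  2.05 -0.01  0.82 -1.01]
```

```bash

python3 -m handwheel '{"travel":[[0,0,-0.04],[0,0,-0.04],[0,0,-0.04],[0,0,-0.04],[0,0,-0.4],[0,0,-0.8],[0,0,-1],[0,0,-1]],"angular":[[0,0,0],[0,0,0],[0,0,0],[0,0,0],[0,0,0],[0,0,0],[0,0,0],[0,0,0]],"grip":[-1,-0.3,-0.3,-0.3,-0.3,-0.3,-0.3,-0.3]}'
python3 -m handwheel '{"travel":[[0,0,-0.4],[0,0,-0.6],[-0.3,-0.03,-0.6],[-0.6,-0.03,-0.6],[-0.9,-0.03,-0.6],[-0.9,-0.03,-0.6]],"angular":[[0,0,0],[0,0,0],[0,0,0],[0,0,0],[0,0,0],[0,0,0]],"grip":[-0.3,0,0.65,0.65,0.65,0.65]}'
python3 -m handwheel '{"travel":[[0,0,0],[0,0,0],[0,0,0],[0,0,0],[0,0,0],[0,0,0],[0,0,0]],"angular":[[0,0,0.5],[0,0,0.5],[0,0,0.5],[0,0,0.5],[0,0,0.5],[0,0,0.5],[0,0,0.5]],"grip":[0.65,0.65,0.65,0.65,0.65,0.65,0.65]}'
python3 -m handwheel '{"travel":[[0,0,0],[0,0,0],[0,0,0],[0,0,0],[0,0,0],[0,0,0],[0,0,0],[0,0,0]],"angular":[[0,0,0.5],[0,0,0.5],[0,0,0.5],[0,0,0.5],[0,0,0.5],[0,0,0.5],[0,0,0.5],[0,0,0.5]],"grip":[0.65,0.65,0.65,0.65,0.65,0.65,0.65,0.65]}'
python3 -c "
from h import *
a,d,c=grab('wrist');save('w9',a)
P=cloud(d,c);q=np.stack([(P[...,:2]-O)@CX,(P[...,:2]-O)@CY,P[...,2]],-1)*1000
m=(q[...,2]>155)&(q[...,2]<175)&(np.hypot(q[...,0]+110,q[...,1]+62)<35)
print('collar',q[m].mean(0),m.sum(),q[m].min(0),q[m].max(0))
m=(abs(q[...,2]-118)<8)&(abs(q[...,0])<55)&(abs(q[...,1])<90)
if m.any():
  A=np.c_[q[m][:,:2],np.ones(m.sum())];print('lid plane',np.linalg.lstsq(A,q[m][:,2],rcond=None)[0],m.sum())
st(w(-.110,-.062,.133))"
```

```text
clock: 27.87
eef_pos: [0.4488, -0.0057, 0.1883]
tcp_rot: [0.294, 0.956, 0.002, 0.005]
wrist_force: [0.1, 0.9, 0.2]
opening: 0.0299
grasp_force: 0.0
clock: 28.37
eef_pos: [0.5221, -0.0611, 0.2422]
tcp_rot: [0.294, 0.956, -0.0, 0.001]
wrist_force: [0.1, -0.5, 0.5]
opening: 0.0701
grasp_force: 0.0
clock: 28.95
eef_pos: [0.5175, -0.0583, 0.2424]
tcp_rot: [0.639, 0.769, -0.0, -0.001]
wrist_force: [1.0, -0.4, 0.1]
opening: 0.0706
grasp_force: 0.0
clock: 29.62
eef_pos: [0.5176, -0.0584, 0.2426]
tcp_rot: [0.884, 0.468, -0.001, -0.001]
wrist_force: [0.1, -0.6, -0.7]
opening: 0.0703
grasp_force: 0.0
collar [-107.23186066  -62.72296906  164.87425127] 1900 [-131.16572376  -85.64865322  155.00141216] [-86.75764941 -39.96520684 171.90455362]
lid plane [-6.24522574e-03 -7.95972805e-04  1.19555551e+02] 25138
t 29.7 case mm [-107.4  -58.1  242.7] toolz [-0.002  0.001 -1.   ] yheading -34.1 F [0.3 0.  0.4] open 0.0704 g 0.0 q [-0.13  0.23  1.66  0.    1.25  0.46]
units [-0.025  0.042  1.097]
```

View pics/w9.png

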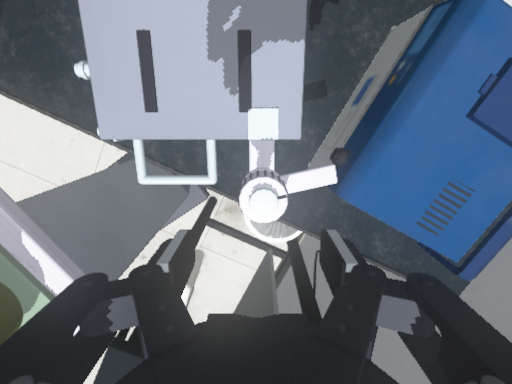

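Lid is shut flat. The collar is at px (263,200) with its tab reaching to (335,175), clear of the lid and not quite along -y. I measure its angle, and the clearance to the blue box on the right.

```bash
python3 -c "
from h import *
a,d,c=grab('wrist')
P=cloud(d,c);q=np.stack([(P[...,:2]-O)@CX,(P[...,:2]-O)@CY,P[...,2]],-1)*1000
u=q[...,0]+109;v=q[...,1]+62;r=np.hypot(u,v)
m=(abs(q[...,2]-128)<6)&(r>28)&(r<80)&(v<0)&(u<45)
x,y=u[m],v[m];print(m.sum(),'tab mean',x.mean(),y.mean(),'angle',np.arctan2(y.mean(),x.mean())+np.pi/2, 'tip',y.min(),r[m].max())
(vx,vy,_,_)=cv2.fitLine(np.c_[x,y].astype(np.float32),cv2.DIST_HUBER,0,.01,.01).ravel();print('line',np.arctan2(-abs(vy),vx*-np.sign(vy))+np.pi/2)
m=(q[...,2]>30)&(v<-78)&(u<110);i=np.argmax(np.where(m,v,-999));print('box',q.reshape(-1,3)[i], q[m][:,2].max())
"
```

```text
1006 tab mean 10.772405744806859 -51.520658315533964 angle 0.20611956516161944 tip -79.79841230088581 79.89038814243055
line 0.11237085
box [ -93.13979715 -140.02027103   72.27516103] 170.95804939731002
```

```bash

python3 -m handwheel '{"travel":[[-0.01,0.04,0],[-0.01,0.04,0.3],[-0.01,0.04,0.6],[-0.01,0.04,0.7],[-0.01,0.04,0.7]],"angular":[[0,0,0],[0,0,0],[0,0,0],[0,0,0],[0,0,0]],"grip":[0.4,0.4,0.4,0.4,0.4]}'
python3 -c "
from h import *
st(w(-.109,-.062,.133))"
```

```text
clock: 30.13
eef_pos: [0.5191, -0.0618, 0.1712]
tcp_rot: [0.884, 0.468, -0.003, -0.002]
wrist_force: [-0.2, -0.3, 0.3]
opening: 0.0599
grasp_force: 0.0
t 30.1 case mm [-109.3  -61.2  171.2] toolz [-0.006  0.001 -1.   ] yheading -34.1 F [-0.2 -0.3  0.3] open 0.0599 g 0.0 q [-0.14  0.29  1.77  0.    1.09  0.46]
units [0.004 0.011 0.382]
```

```bash

python3 -m handwheel '{"travel":[[0,0.01,0.2],[0,0.01,0.38],[0,0.01,0.38],[0,0.01,0.38],[0,0.01,0.38],[0,0.01,0.38],[0,0.01,0.38],[0,0.01,0.38]],"angular":[[0,0,0],[0,0,0],[0,0,0],[0,0,0],[0,0,0],[0,0,0],[0,0,0],[0,0,0]],"grip":[0.4,0.4,0.4,0.4,-1,-1,-1,-1]}'
python3 -c "
from h import *
st()"
```

```text
clock: 30.8
eef_pos: [0.5217, -0.0618, 0.1382]
tcp_rot: [0.884, 0.468, 0.001, -0.0]
wrist_force: [-3.7, 2.7, 6.5]
opening: 0.0423
grasp_force: 60.6
t 30.8 case mm [-107.9  -63.3  138.2] toolz [ 0.001  0.001 -1.   ] yheading -34.2 F [-3.7  2.7  6.5] open 0.0423 g 60.6 q [-0.14  0.32  1.82  0.    1.    0.46]
```

```bash

python3 -m handwheel '{"travel":[[0,0,0],[0,0,0],[0,0,0],[0,0,0],[0,0,0],[0,0,0],[0,0,0],[0,0,0],[0,0,0],[0,0,0]],"angular":[[0,0,-0.05],[0,0,-0.1],[0,0,-0.15],[0,0,-0.2],[0,0,-0.25],[0,0,-0.3],[0,0,-0.35],[0,0,-0.4],[0,0,-0.45],[0,0,-0.45]],"grip":[-1,-1,-1,-1,-1,-1,-1,-1,-1,-1]}'
python3 -m handwheel '{"travel":[[0,0,0],[0,0,0],[0,0,0],[0,0,0],[0,0,0],[0,0,0],[0,0,0],[0,0,0],[0,0,0],[0,0,0]],"angular":[[0,0,-0.05],[0,0,-0.1],[0,0,-0.15],[0,0,-0.2],[0,0,-0.25],[0,0,-0.3],[0,0,-0.35],[0,0,-0.4],[0,0,-0.45],[0,0,-0.45]],"grip":[-1,-1,-1,-1,-1,-1,-1,-1,-1,-1]}'
python3 -c "
from h import *
st()"
python3 -m handwheel '{"travel":[[0,0,0],[0,0,0],[0,0,0],[0,0,-0.3],[0,0,-0.7],[0,0,-1],[0,0,-1]],"angular":[[0,0,0],[0,0,0],[0,0,0],[0,0,0],[0,0,0],[0,0,0],[0,0,0]],"grip":[0.4,0.4,0.4,0.4,0.4,0.4,0.4]}'
python3 -m handwheel '{"travel":[[0.2,0,-0.2],[0.5,0,-0.3],[0.5,0,-0.3],[0.5,0,-0.3]],"angular":[[0,0,0],[0,0,0],[0,0,0],[0,0,0]],"grip":[0.4,0.4,0.4,0.4]}'
python3 -c "
from h import *
a,d,c=grab('top');save('t3',cv2.resize(a[100:280,240:500],(780,540)))
a,d,c=grab('scene');save('s3',cv2.resize(a[140:270,250:420],(680,520),interpolation=cv2.INTER_CUBIC))
P=cloud(d,c);q=np.stack([(P[...,:2]-O)@CX,(P[...,:2]-O)@CY,P[...,2]],-1)*1000
u=q[...,0]+109;v=q[...,1]+62;r=np.hypot(u,v)
m=(abs(q[...,2]-127)<5)&(r>30)&(r<74)&(u>0)&(abs(v)<40)
print(m.sum(),'angle',np.arctan2(v[m].mean(),u[m].mean())+np.pi/2)
st()"
```

```text
clock: 31.63
eef_pos: [0.5196, -0.0613, 0.1382]
tcp_rot: [0.666, 0.746, -0.0, -0.002]
wrist_force: [-9.0, 4.5, 9.7]
opening: 0.0419
grasp_force: 61.1
clock: 32.47
eef_pos: [0.5177, -0.0622, 0.1381]
tcp_rot: [0.366, 0.93, -0.001, -0.004]
wrist_force: [-13.5, 0.6, 12.2]
opening: 0.0424
grasp_force: 61.4
t 32.5 case mm [-110.5  -60.2  138.1] toolz [-0.008  0.001 -1.   ] yheading 47.0 F [-13.5   0.6  12.2] open 0.0424 g 61.4 q [-0.14  0.32  1.82 -0.    1.01 -0.96]
clock: 33.05
eef_pos: [0.526, -0.0631, 0.2431]
tcp_rot: [0.368, 0.93, 0.002, 0.007]
wrist_force: [1.0, -0.1, 0.5]
opening: 0.0598
grasp_force: 0.0
clock: 33.38
eef_pos: [0.4854, -0.0278, 0.2669]
tcp_rot: [0.367, 0.93, 0.0, 0.001]
wrist_force: [0.8, -0.7, 0.4]
opening: 0.0595
grasp_force: 0.0
101 angle 1.6504586504977907
t 33.5 case mm [-100.6  -14.9  265.6] toolz [ 0. -0. -1.] yheading 46.9 F [0.4 0.5 0.5] open 0.0596 g 0.0 q [-0.08  0.16  1.7  -0.    1.29 -0.9 ]
```

View pics/s3.png

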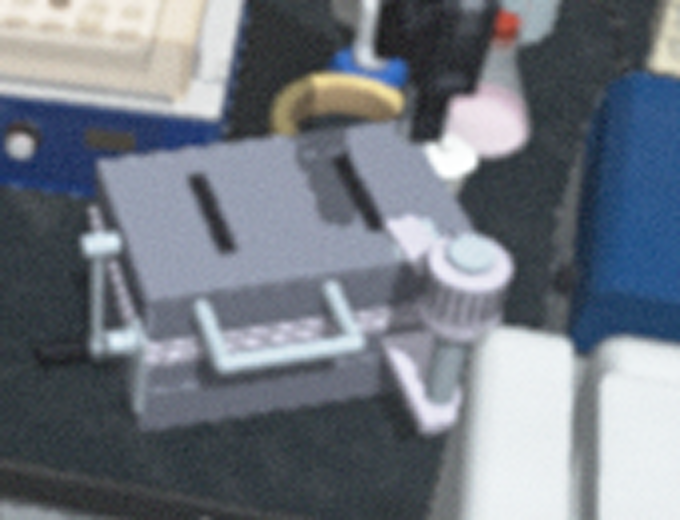

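The scene view shows the lid shut and the tab now over the lid next to the collar (crop (420,240)), but too coarse for the angle. I move the hand aside so the wrist camera sees it from above.

```bash

python3 -m handwheel '{"travel":[[-0.2,0,-0.2],[-0.5,0,-0.4],[-0.9,0,-0.4],[-1,0,-0.4],[-1,0,-0.4],[-1,0,-0.4]],"angular":[[0,0,0],[0,0,0],[0,0,0],[0,0,0],[0,0,0],[0,0,0]],"grip":[0.4,0.4,0.4,0.4,0.4,0.4]}'
python3 -c "
from h import *
a,d,c=grab('wrist');save('w10',a)
P=cloud(d,c);q=np.stack([(P[...,:2]-O)@CX,(P[...,:2]-O)@CY,P[...,2]],-1)*1000
print([proj(w(x,-.062,.128),c).round() for x in (-.11,-.085,-.035)])
u=q[...,0]+109;v=q[...,1]+62;r=np.hypot(u,v)
m=(q[...,2]>124)&(q[...,2]<134)&(r>30)&(r<85)&(u>0)&(abs(v)<35)
print(m.sum(),'mean angle',np.arctan2(v[m].mean(),u[m].mean())+np.pi/2,u[m].max(),v[m].min(),v[m].max())
m=(q[...,2]>158)&(q[...,2]<172)&(r<35);print('collar',q[m].mean(0))
st()"
```

```text
clock: 33.98
eef_pos: [0.5581, -0.0972, 0.3041]
tcp_rot: [0.368, 0.93, -0.0, -0.002]
wrist_force: [-0.1, -0.6, 0.1]
opening: 0.06
grasp_force: 0.0
[array([255., 130.]), array([276., 127.]), array([319., 120.])]
663 mean angle 1.642385152219507 73.66354446867669 -8.031525104168239 14.671911956887016
collar [-110.18216253  -61.91724001  165.02077334]
t 34.0 case mm [-116.5 -112.6  304.5] toolz [-0.003  0.001 -1.   ] yheading 46.8 F [-0.5  0.1 -0.6] open 0.0596 g 0.0 q [-0.19  0.27  1.45  0.    1.42 -1.01]
```

View pics/w10.png

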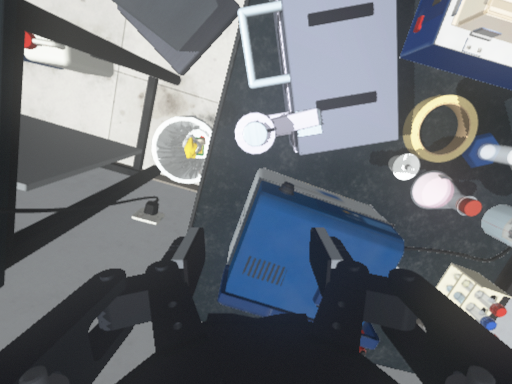

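The picture shows the tab, (275,122) to (320,118), pointing straight across onto the lid. Its measured angle is about 1.52–1.65, within tolerance. The hand is clear, so I hand in.

```bash
python3 -c "
from rig import arm
print(arm.hand_in())"
```

```text
the job is handed in; nothing more can be done
None
```

I handed the job in at about 34 s: both jars present stand in their pockets, the lid is shut, and the collar tab points onto the lid at roughly 1.52–1.65 rad (allowed 1.42–1.72); the hand-in call gave no verdict.

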